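# Bench flow test: load a filter cartridge and set the air lever

### The job

Get the orange-capped filter cartridge ready for its flow test: first shut the air by swinging the yellow lever fully home to its shut stop, then, with the air still shut, lay the cartridge gently (no dropping) on its side in the sloping V cradle, black foot down against the rubber stop and orange cap at the raised end, and let go of it. Then open the lever until it lines up with the red pointer on the scale, let go, and leave the cartridge in the cradle. Leave the other cartridges, the glue bottle, the panel stack and the tape roll where they are.

Things in the scene. Friction and masses are not known exactly. Their poses are not given: they have to be found in the camera images.
- filter: the cartridge to test: white pleated cylinder, 52 mm diameter, 150 mm long, about 0.25 kg, orange cap (18 mm deep) at its top, black cap at its foot; starts standing upright among the two spare cartridges. Origin: centre of its foot face; z runs along its axis from foot to orange cap
- filter_top (a point): centre of the orange cap's end face, 150 mm from the foot along the filter's z
- cradle: fixed grey base plate 170 x 85 mm (12 mm thick) with two white V saddles on a 30 degree slope and a round black rubber stop at the low end. Origin: centre of its underside on the bench; x points horizontally from the raised open end to the low stop end, z up. A seated cartridge's axis rises at 30 degrees towards -x.
- seat_foot (a point): centre of the rubber stop's face, where the centre of the cartridge's foot belongs: 62, 0, 52 mm in the cradle's frame. The V saddles (16 mm wide, 45 degree faces, tips 37 mm either side of the axis) are centred 25 and 75 mm up the slope from it
- seat_top (a point): where the centre of the orange cap's end face belongs when seated: -68, 0, 127 mm in the cradle's frame. The last 65 mm of a seated cartridge overhang the saddles freely, with open space at the sides and beneath
- valve: fixed air valve: aluminium block 100 x 100 x 66 mm, white fan-shaped scale plate of 142 mm radius (top 70 mm above the bench) spreading towards -x, a round gauge on a stem behind the lever's axis (stem 36 mm from it towards +x, top 170 mm high). Origin: on the bench, on the lever's vertical axis; z up
- lever (a joint): angle of the yellow lever about the vertical axis through the valve's origin: 0 = shut (at its stop), grows clockwise seen from above as it opens, 1.5 rad = fully open stop. At angle q the arm points from the axis at pi + 0.75 - q in the valve's frame (anticlockwise from its x). Turns with light friction (about 1.2 N at the knob) and stays where left
- lever_knob (a point): middle height (114 mm above the bench) of the upright black knob at the lever's end, 24 mm diameter, from 87 to 137 mm high, 100 mm from the lever's axis; the point's x points outwards along the lever arm (the 14 mm wide arm meets the knob below 96 mm height)
- pointer (a joint): angle at which the red pointer is set for this test, on the lever's scale and in the lever's sense (0 to 1.5 rad); the lever lines up with it when the two angles are equal
- pointer_tip (a point): middle of the flat red pointer lying on the scale plate, 135 mm from the lever's axis, 73 mm above the bench; x points outwards from the axis. It is 8 mm wide and lies below the reach of the lever
- spare_a: spare cartridge with a black top cap, same size as the filter, standing upright; origin at its foot; leave it
- spare_b: spare cartridge with a white top cap, same size as the filter, standing upright; origin at its foot; leave it
- glue: white glue bottle with a red cap, 56 mm diameter, 160 mm tall, standing beside the cradle; origin at its foot; leave it
- panel_stack: stack of pleated filter panels, 100 x 100 x 130 mm; origin at the centre of its underside; leave it
- tape: cardboard-coloured roll lying flat, 90 mm diameter, 40 mm tall; origin at the centre of its underside; leave it
Mind the look-alikes: they are no part of the job. Leave any turquoise look-alike of the valve alone. What is shaped like the filter but purple is not meant.

How it is judged:
By the outcome, as a careful person would: the job done as asked, in the order asked, and still so for the second after the job is handed in, with the robot touching nothing.
It also fails if it takes over 72 s, if anything falls off the work surface, if the arm or the gripper's body presses on something with over 40 N, if the wrist force passes 120 N, or if a joint passes its speed limit or range.

### The arm

A 6-joint arm with a two-finger parallel gripper is mounted at the origin on the work surface. World frame = base frame: x ahead of the robot, y to its left, z up, the work surface at z = 0. Lengths are in m, angles in degrees, forces in N, time in s.
With the tool pointing down it reaches from about 0.3 to 0.75 m from the base axis. Payload 8.5 kg.
Tool frame: the origin (TCP) lies at the very end of the fingers, on their centre line; the grasp point (between the pads) lies 19 mm behind it; z points along the fingers, y is the line along which they close (so a half turn about z gives the same grasp; the last joint's range is limited). The gripper opens to 85 mm and grips with 20 to 120 N. Pads are 22 mm wide; open, the fingers measure 114 mm over their backs; the gripper's body (76 mm by 85 mm) begins 54 mm behind the grasp point. The pads swing forward as they close: fully open they stand 13 mm farther back than shut.
Start: joints at [-12.336, 21.807, 74.336, -0, 83.858, -12.336], TCP at [0.55, 0, 0.196] pointing down, gripper open.
Joint ranges: [-178.18, 178.18], [-50.72, 133.34], [12.68, 142.11], [-81.47, 261.47], [9.98, 163.14], [-165.26, 165.26]. Speed limits (degrees/s): [136.94, 136.94, 180, 180, 180, 180].

### API

Orientations are given as a 3x3 rotation matrix whose columns are the frame's x, y, z axes.
In Python, from rig import env gives the robot as it stands.
- The arm moves only by the tool move_arm, never from a script. Its argument "plan" is a list of rows, each a list of 7 numbers: the turn, a rotation vector about the tool's x, y, z in degrees, then the shift along the tool's x, y, z in cm, then the gripper command: -1 is shut, 1 is fully open, values between are in proportion. In form: [[ax, ay, az, tx, ty, tz, jaw], ...]. A call has 1 to 5 rows; each row is the pose to reach, as a shift and turn from the pose commanded when the call began, along the tool's axes at that moment; what a row does not reach only later rows make up. A row lasts 1/10 s, in which the tool goes at most 50 mm and 8.59 degrees, less where a joint would pass 70% of its speed; a pose out of reach is approached as far as the arm can. A call with a gripper value outside its range is refused whole. The fingers move at their own pace and stop on an object; "squeeze" is the grip in N (left out, the last holds). Time passes only in rows, so rows that repeat a pose let the fingers close. It gives the time, the measured TCP pose, the force, the opening and the grip force at its end, in the units of the state.
- env.observe(): the state, without advancing time (a new reading comes with each control period).
- env.get_image(name): name is "scene" or "side" or "wrist"; returns a dict with "color" (420x560x3 uint8, red, green, blue), "fov_y" (degrees; the focal length in pixels is half the picture's height over the tangent of half this angle, whatever the lens; pixels are square), "cx", "cy" (the principal point, pixels), "R" (3x3) and "t" (3): a world point X has camera coordinates R X + t. Camera axes: x right, y down, z forward; pixel columns grow to the right and rows downward; lengths in m; the calibration is good to about 2 mm. A picture is of the moment at which its call begins. There is no depth.
- env.close_job(): hands the job in; it is judged then, once.
Trained networks look in a picture, given as the dict that the camera call returned (one of the last four; its "shot" number tells which), for a name from the list of things; names that differ only in an ending like _2 or _b are one class to them, and where a whole thing is asked for, a point or a joint stands for the part that bears it (a point fixed in the world has none). Each returns a list of dicts, best first, with "conf" (0 to 1); they miss things now and then, are a little off and sometimes report something else, mostly with a low value. They report only what shows in the picture. A call takes as long as a camera call. They do not tell look-alikes from the thing itself.
- env.outline_of(target, picture): "mask" (420x560 bool, what is visible of it) and "bbox" ([centre column, centre row, width, height] in pixels, round what is visible of it).
- env.tip_of(target, picture): "pixel" ([column, row] in pixels: a listed point, or the origin of a listed thing).
The state is a dict: "time_s": time; "q": joint angles; "qvel": joint speeds; "joint_efforts": joint torques, N m; "position": TCP position; "tool_rot": TCP orientation; "ft_force": force on the tool from outside, world axes, zero at the start; "wrist_torque": the same for the moment, N m; "grip_width": finger opening in m; "gripper_force": force on a finger pad.
Only numpy, scipy, OpenCV 4.12 (cv2) and the standard library are available. Lean on these libraries where they do the work, as an engineer would, in place of code of your own. Each camera call takes 0.05 s, during which the arm holds its last target. There are 200 camera calls.

## Working session

There is one attempt and no reset: what is moved stays moved. The work goes in short steps, Python scripts to look and compute and a tool call to move; the robot and the scene stay as the last step left them, time stands still between calls to the robot, and variables do not carry over. Pictures are saved under pics/ and viewed, at most 10 in all, crops included, and the job is handed in when it is done.

Besides the shell and the picture viewer there is one more tool, called after ">>>" as name([rows], argument=value, ...), one row to a line, values as JSON. move_arm: Moves the arm, as the interface text tells. Its arguments: {"type":"object","properties":{"plan":{"type":"array"},"squeeze":{"type":"number"}},"required":["plan"]}

```bash
mkdir -p pics; ls; cat > h.py <<'E'
import numpy as np,cv2
from rig import env
def shot(n,save=None):
    p=env.get_image(n)
    if save: cv2.imwrite('pics/'+save,p['color'][:,:,::-1])
    return p
def ray(p,px):
    f=p['color'].shape[0]/2/np.tan(np.radians(p['fov_y']/2))
    R=np.array(p['R']);t=np.array(p['t'])
    d=R.T@np.array([(px[0]-p['cx'])/f,(px[1]-p['cy'])/f,1]);return -R.T@t,d/np.linalg.norm(d)
def atz(p,px,z):
    o,d=ray(p,px);return o+d*(z-o[2])/d[2]
def tri(obs):
    A=np.zeros((3,3));b=np.zeros(3)
    for p,px in obs:
        o,d=ray(p,px);M=np.eye(3)-np.outer(d,d);A+=M;b+=M@o
    return np.linalg.solve(A,b)
def proj(p,X):
    f=p['color'].shape[0]/2/np.tan(np.radians(p['fov_y']/2))
    c=np.array(p['R'])@X+np.array(p['t']);return c[:2]/c[2]*f+[p['cx'],p['cy']]
E
python3 - <<'E'
from h import *
np.set_printoptions(precision=4,suppress=True)
P={n:shot(n,n+'0.png') for n in('scene','side')}
cv2.imwrite('pics/both0.png',np.vstack([np.hstack([P[n]['color'][:,:,::-1] for n in P])])[:, :])
for n in P:
    print(n,P[n]['fov_y'],ray(P[n],(280,210)))
Z=dict(filter=0,filter_top=.15,cradle=0,seat_foot=.052,seat_top=.127,valve=0,lever_knob=.114,pointer_tip=.073,spare_a=0,spare_b=0,glue=0,panel_stack=0,tape=0)
for k,z in Z.items():
    for n in P:
        for r in env.tip_of(k,P[n])[:4]: print(k,n,np.round(r['pixel'],1),round(r['conf'],2),atz(P[n],r['pixel'],z))
E
```

```text
pics
scene 46.761680206319426 (array([1.0917, 0.6736, 0.9421]), array([-0.4898, -0.5773, -0.6534]))
side 45.60707119512981 (array([ 0.3643, -0.9283,  0.9538]), array([ 0.1113,  0.7211, -0.6838]))
filter scene [239.7 191.6] 0.7 [ 0.4258 -0.3054  0.    ]
filter scene [271.6 190. ] 0.58 [ 0.3444 -0.2485  0.    ]
filter side [264.9 329.6] 0.93 [ 0.4238 -0.3007  0.    ]
filter side [229.4 314.6] 0.59 [ 0.3493 -0.2477  0.    ]
filter_top scene [238.9 149.5] 0.84 [ 0.417  -0.3091  0.15  ]
filter_top side [266.6 286.5] 0.91 [ 0.4319 -0.2994  0.15  ]
filter_top side [216.  272.9] 0.83 [ 0.3333 -0.2466  0.15  ]
cradle scene [364.7 352. ] 0.57 [0.5507 0.331  0.    ]
cradle side [274.2 155.2] 0.98 [ 0.5422  0.3309 -0.    ]
cradle side [393.5 292.1] 0.52 [ 0.7386 -0.2489  0.    ]
cradle side [316.1 330.3] 0.32 [ 0.5356 -0.3214  0.    ]
seat_foot scene [353.6 355.5] 0.89 [0.6047 0.3409 0.052 ]
seat_foot side [289.9 132.8] 0.91 [0.5993 0.3696 0.052 ]
seat_top scene [273.3 269.9] 0.5 [0.6249 0.1018 0.127 ]
seat_top side [248.2 121.4] 0.91 [0.4674 0.3422 0.127 ]
seat_top side [268.1 330. ] 0.25 [ 0.4
[... 1278 characters left out ...]
  -0.3203  0.    ]
spare_b scene [207.4 178.2] 0.81 [ 0.4648 -0.4269  0.    ]
spare_b scene [203.6 203.6] 0.71 [ 0.5441 -0.328   0.    ]
spare_b side [296.4 373.9] 0.89 [ 0.4732 -0.4172  0.    ]
spare_b side [258.  194.3] 0.65 [0.4675 0.1539 0.    ]
spare_b side [314.4 330.1] 0.61 [ 0.532  -0.3203  0.    ]
glue scene [334.5 313. ] 0.93 [0.527  0.2123 0.    ]
glue scene [235.2 154.4] 0.23 [ 0.3167 -0.4791  0.    ]
panel_stack scene [156.9 247.1] 0.83 [ 0.7441 -0.254   0.    ]
panel_stack side [391.1 294.1] 0.7 [ 0.7312 -0.2536  0.    ]
tape scene [262.9 337.2] 0.64 [0.7011 0.1567 0.    ]
tape side [333.6 185.1] 0.92 [0.6922 0.1565 0.    ]
tape side [290.1 132.5] 0.69 [ 0.6138  0.446  -0.    ]
```

View pics/scene0.png

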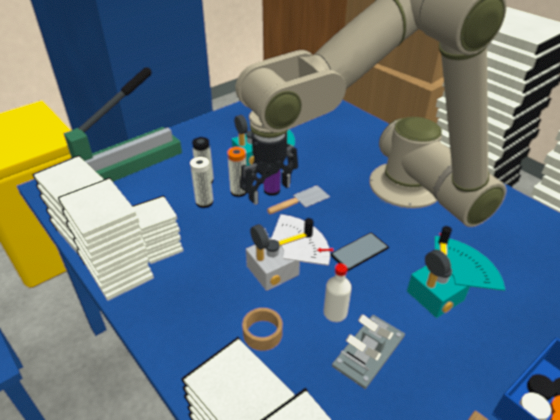

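View pics/side0.png

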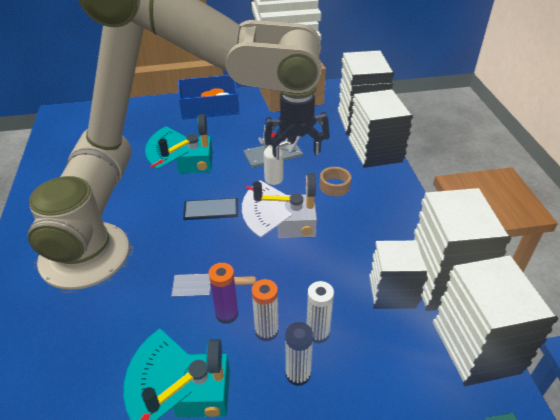

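The true filter is at side (265,310) and scene (238,173): white pleated body with an orange cap. The purple one at side (224,293) is not meant. The white-scale valve is at side (290,210) and scene (275,260); the two turquoise ones are decoys. Next is one enlarged composite to confirm.

```bash
python3 - <<'E'
from h import *
np.set_printoptions(precision=4,suppress=True)
s=cv2.imread('pics/scene0.png');d=cv2.imread('pics/side0.png')
c=lambda im,x,y,w,h:cv2.resize(im[y:y+h,x:x+w],(400,300),interpolation=cv2.INTER_CUBIC)
cv2.imwrite('pics/c1.png',np.vstack([np.hstack([c(s,245,205,100,75),c(s,310,290,120,90)]),np.hstack([c(d,210,130,120,90),c(d,205,250,160,120)])]))
P={n:shot(n) for n in('scene','side')}
T=lambda a,b:tri([(P['scene'],a),(P['side'],b)])
print('seatfoot',T([353.6,355.5],[289.9,132.8]))
print('valve',T([272.5,268.5],[294.5,222.2]),'knob',T([307.6,226.7],[257,195.1]),'ftop',T([238.9,149.5],[266.6,286.5]))
E
```

```text
seatfoot [0.6025 0.3471 0.063 ]
valve [0.5517 0.0136 0.0074] knob [0.4532 0.0298 0.1069] ftop [ 0.4274 -0.3016  0.1564]
```

View pics/c1.png

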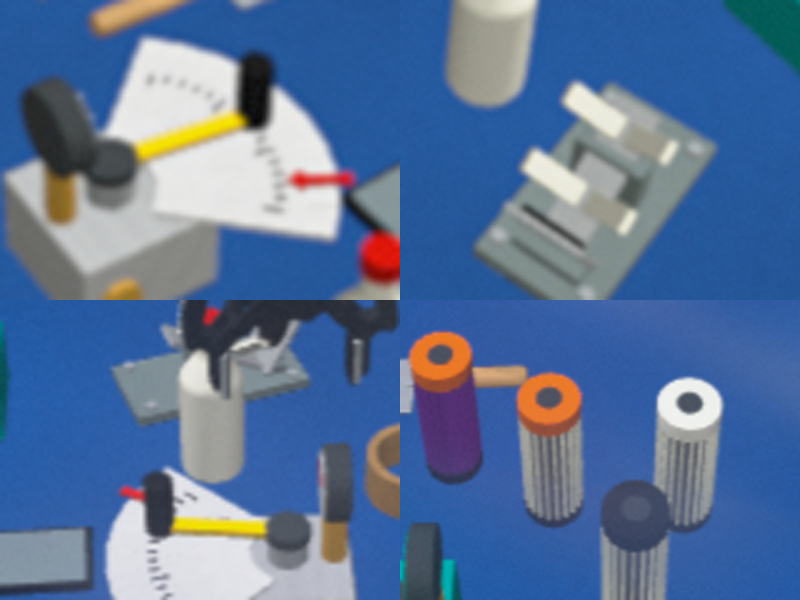

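The enlarged crop confirms the filter: the middle cartridge with white pleats and an orange cap. The lever is partly open, and the red pointer lies on the +y side of it. Next I'll take a wrist view.

```bash
python3 - <<'E'
from h import *
np.set_printoptions(precision=4,suppress=True)
p=shot('wrist','w0.png');o=env.observe()
print(o['position'],o['tool_rot'],o['ft_force'],o['grip_width'],o['time_s'])
print(ray(p,(280,210)))
for k,z in dict(lever_knob=.114,pointer_tip=.073,valve=0,seat_foot=.052).items():
    for r in env.tip_of(k,p)[:3]: print(k,np.round(r['pixel'],1),round(r['conf'],2),atz(p,r['pixel'],z))
E
```

```text
[0.55   0.     0.1955] [[ 0.  1. -0.]
 [ 1. -0. -0.]
 [-0. -0. -1.]] [-0.524   0.1469 -0.313 ] 0.08536621252090207 1.55
(array([0.551 , 0.0702, 0.3743]), array([ 0.0028, -0.2823, -0.9593]))
lever_knob [159.6 155.1] 0.76 [0.4574 0.0385 0.114 ]
pointer_tip [155.1  80.4] 0.77 [0.4451 0.0969 0.073 ]
valve [280.5 164.9] 0.97 [0.5526 0.0135 0.    ]
```

View pics/w0.png

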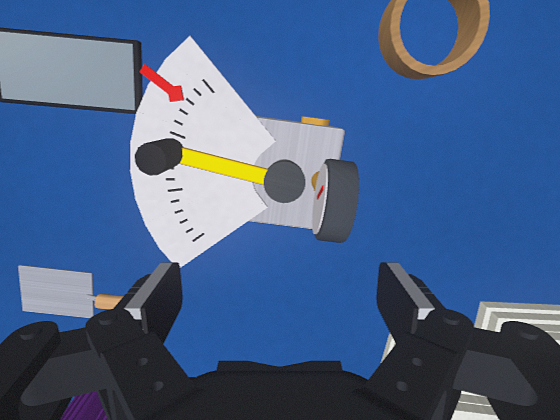

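The wrist view shows the fan with corners at (190,37) and (180,266), the knob at (158,155), the red pointer from (143,67) to (185,100), and the hub at (284,181). I'll fit the valve geometry from these.

```bash
python3 - <<'E'
from h import *
from scipy.optimize import least_squares
np.set_printoptions(precision=4,suppress=True)
p=shot('wrist');im=p['color'].astype(int)
m=((im.min(2)>195)).astype(np.uint8);m[:, :125]=0;m[:,300:]=0;m[280:]=0
cs=max(cv2.findContours(m,0,1)[0],key=cv2.contourArea)[:,0]
H=cv2.convexHull(cs)[:,0]
W=np.array([atz(p,c,.07)[:2] for c in cs])
a0=np.array([.552,.0136])
for _ in range(5):
    r=np.hypot(*(W-a0).T); A=W[abs(r-.142)<.006]
    a0=least_squares(lambda a:np.hypot(*(A-a).T)-.142,a0,loss='soft_l1',f_scale=.001).x
print('axis',a0,len(A))
an=np.degrees(np.arctan2(A[:,1]-a0[1],A[:,0]-a0[0]))%360
print('fan',an.min(),an.max())
red=(im[:,:,0]>170)&(im[:,:,1]<70)&(im[:,:,2]<80);red[:,230:]=0
v,u=np.nonzero(red);R=np.array([atz(p,c,.073)[:2] for c in zip(u,v)])
c=R.mean(0);_,_,V=np.linalg.svd(R-c);print('ptr',c,np.hypot(*(c-a0)),np.degrees(np.arctan2(*(c-a0)[::-1]))%360,np.degrees(np.arctan2(V[0][1],V[0][0]))%180)
yel=(im[:,:,0]>180)&(im[:,:,1]>160)&(im[:,:,2]<90)
v,u=np.nonzero(yel);u_=u[(u>150)&(u<290)&(v<230)];v_=v[(u>150)&(u<290)&(v<230)]
R=np.array([atz(p,c,.09)[:2] for c in zip(u_,v_)]);c=R.mean(0);_,_,V=np.linalg.svd(R-c);print('lever',c,np.degrees(np.arctan2(*(c-a0)[::-1]))%360,np.degrees(np.arctan2(V[0][1],V[0][0]))%180)
hub=atz(p,(284,181),.1);print('hub',hub)
E
```

```text
axis [0.5559 0.0135] 276
fan 123.70912363564014 221.69124086232313
ptr [0.4513 0.0943] 0.13215414211428966 142.3222802672621 142.2726331387429
lever [0.5026 0.0261] 166.7053294399744 165.51333629635494
hub [0.5552 0.015  0.1   ]
```

>>> move_arm([
  [0,0,8,0.8,-2.3,0,1],
  [0,0,16,1.6,-4.6,0,1],
  [0,0,24,2.6,-6.9,0,1],
  [0,0,32,3.8,-9.1,0,1],
  [0,0,40,3.8,-9.1,0,1],
], squeeze=25)

```text
time_s: 2.3
position: [0.4568, 0.0392, 0.1959]
tool_rot: [[0.646, 0.763, -0.0], [0.763, -0.646, 0.0], [-0.0, -0.0, -1.0]]
ft_force: [-0.1, -1.0, 0.3]
grip_width: 0.0857
gripper_force: 0.0
```

>>> move_arm([
  [0,0,8,0,0,0,1],
  [0,0,16,0,0,0,1],
  [0,0,24,0,0,0,1],
  [0,0,32,0,0,0,1],
  [0,0,40,0,0,0,1],
])

```text
time_s: 2.8
position: [0.459, 0.038, 0.1956]
tool_rot: [[0.986, 0.168, 0.0], [0.168, -0.986, -0.0], [0.0, 0.0, -1.0]]
ft_force: [0.0, 1.0, -0.1]
grip_width: 0.0852
gripper_force: 0.0
```

>>> move_arm([
  [0,0,8,0,0,0,1],
  [0,0,16,0,0,0,1],
  [0,0,24,0,0,0,1],
  [0,0,24,0,0,2,1],
  [0,0,24,0,0,3,1],
])

```text
time_s: 3.3
position: [0.4585, 0.0381, 0.1645]
tool_rot: [[0.97, -0.242, -0.001], [-0.242, -0.97, 0.0], [-0.001, 0.0, -1.0]]
ft_force: [0.5, 0.5, 0.7]
grip_width: 0.0857
gripper_force: 0.0
```

```bash
python3 - <<'E'
from h import *
np.set_printoptions(precision=4,suppress=True)
p=shot('wrist','w1.png');o=env.observe();print(o['position'],o['tool_rot'],o['q'],o['time_s'])
for k,z in dict(lever_knob=.114,pointer_tip=.073).items():
    for r in env.tip_of(k,p)[:2]: print(k,np.round(r['pixel'],1),round(r['conf'],2),atz(p,r['pixel'],z))
E
```

```text
[0.4579 0.0382 0.1634] [[ 0.9704 -0.2415 -0.0035]
 [-0.2415 -0.9704  0.0006]
 [-0.0036  0.0002 -1.    ]] [-10.0519  14.5548  91.0007   0.0007  74.6508  93.9243] 3.35
lever_knob [276.3 214.6] 0.77 [0.4594 0.0399 0.114 ]
pointer_tip [215.  226.1] 0.85 [0.4499 0.0973 0.073 ]
```

>>> move_arm([
  [0,0,0,0,0,3,1],
  [0,0,0,0,0,6,1],
  [0,0,0,0,0,6,-0.6],
  [0,0,0,0,0,6,-1],
  [0,0,0,0,0,6,-1],
], squeeze=25)

```text
time_s: 3.95
position: [0.46, 0.0378, 0.1072]
tool_rot: [[0.97, -0.242, 0.003], [-0.242, -0.97, -0.001], [0.003, -0.0, -1.0]]
ft_force: [-0.8, -0.2, -0.0]
grip_width: 0.0438
gripper_force: 0.0
```

>>> move_arm([
  [0,0,0,0,0,0,-1],
  [0,0,0,0,0,0,-1],
  [0,0,0,0,0,0,-1],
])

```text
time_s: 4.25
position: [0.4592, 0.038, 0.106]
tool_rot: [[0.97, -0.242, 0.001], [-0.242, -0.97, -0.0], [0.001, -0.0, -1.0]]
ft_force: [1.1, 0.3, 1.2]
grip_width: 0.0002
gripper_force: 0.0
```

```bash
python3 - <<'E'
from h import *
np.set_printoptions(precision=4,suppress=True)
p=shot('wrist');q=shot('scene');s=shot('side');o=env.observe();print(o['position'],o['grip_width'],o['gripper_force'],o['ft_force'])
f=lambda P,x,y,w,h:cv2.resize(P['color'][y:y+h,x:x+w,::-1],(400,300),interpolation=cv2.INTER_CUBIC)
cv2.imwrite('pics/c2.png',np.vstack([np.hstack([f(p,0,0,560,420),f(q,225,175,140,105)]),np.hstack([f(s,190,140,140,105),f(s,220,160,80,60)])]))
E
```

```text
[0.459  0.038  0.1057] -0.00019441183522264893 0.0 [-0.2882  0.105   0.0777]
```

View pics/c2.png

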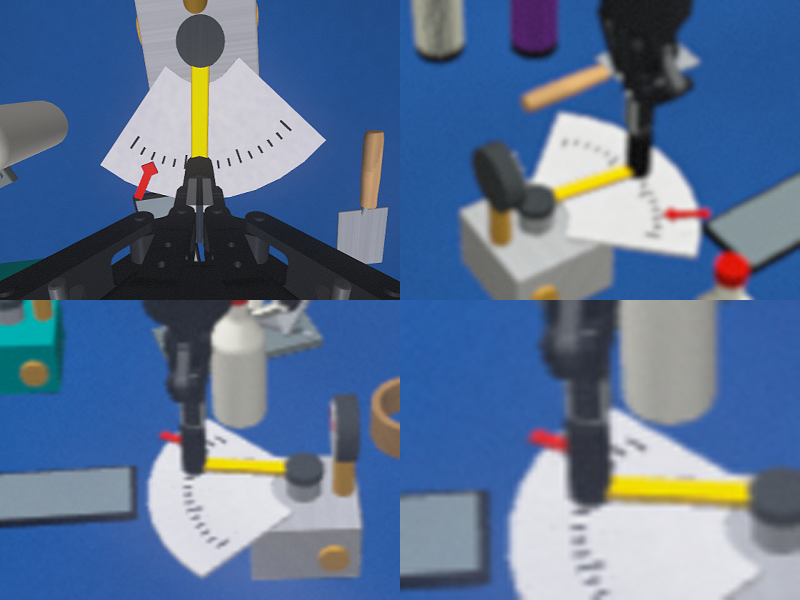

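>>> move_arm([
  [0,0,-4,0.03,0.7,0,-1],
  [0,0,-8,0.1,1.39,0,-1],
  [0,0,-8,0.1,1.39,0,-1],
])

```text
time_s: 4.7
position: [0.4566, 0.0238, 0.1055]
tool_rot: [[0.995, -0.105, -0.0], [-0.105, -0.995, -0.0], [-0.0, 0.0, -1.0]]
ft_force: [0.1, -0.6, -0.9]
grip_width: -0.0001
gripper_force: 0.0
```

```bash
cat >> h.py <<'E'
AX=np.array([.5559,.0135])
def lever(p=None):
    p=p or shot('wrist');im=p['color'].astype(int)
    yel=(im[:,:,0]>170)&(im[:,:,1]>150)&(im[:,:,2]<90)
    n,l,st,_=cv2.connectedComponentsWithStats(yel.astype(np.uint8));
    best=None
    for i in range(1,n):
        if st[i,4]<150: continue
        v,u=np.nonzero(l==i);R=np.array([atz(p,c,.09)[:2] for c in zip(u,v)]);c=R.mean(0);_,_,V=np.linalg.svd(R-c)
        print('lever',st[i,4],c,'r',np.hypot(*(c-AX)),np.degrees(np.arctan2(*(c-AX)[::-1]))%360,np.degrees(np.arctan2(V[0][1],V[0][0]))%180+(180 if V[0][1]*V[0][0]>0 else 0))
E
python3 - <<'E'
from h import *
np.set_printoptions(precision=4,suppress=True)
p=shot('wrist');lever(p);o=env.observe();print(o['position'],o['grip_width'],o['ft_force'])
R=o['tool_rot'];T=o['position']
for y in(-.012,0,.012): print(proj(p,T+R@np.array([0,y,-.019])), proj(p,T+R@np.array([0,y,0])))
cv2.imwrite('pics/c3.png',cv2.resize(p['color'][200:380,180:380,::-1],(800,600)))
E
```

```text
lever 2892 [0.5048 0.0268] r 0.052767176489824576 165.41425841690918 165.56933588189088
[0.4566 0.0241 0.1055] -0.00014853225721308332 [ 0.3864 -0.1735  0.3053]
[255.3254 254.643 ] [257.5651 241.149 ]
[278.1947 254.6834] [278.2554 241.1866]
[301.0605 254.7239] [298.9428 241.2241]
```

View pics/c3.png

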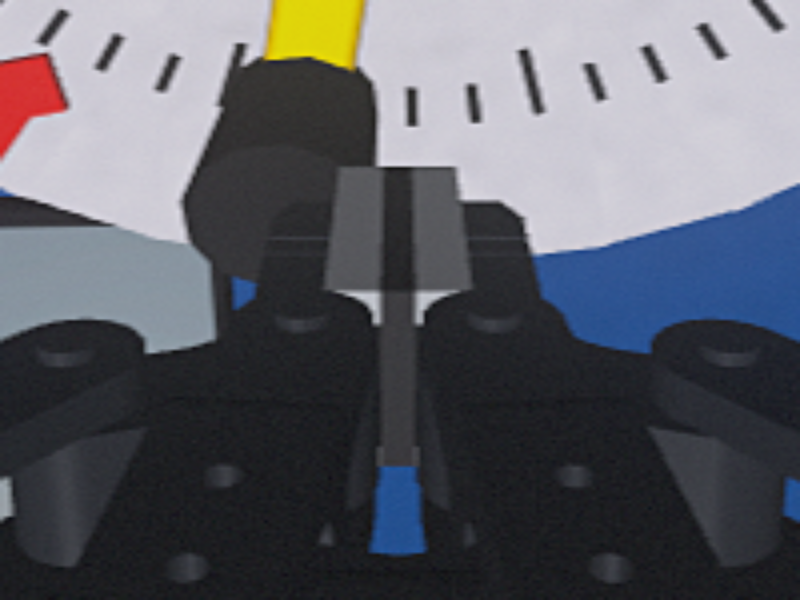

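```bash
python3 - <<'E'
from h import *
np.set_printoptions(precision=4,suppress=True)
P={n:shot(n) for n in('wrist','scene','side')};p=P['wrist']
print('f',210/np.tan(np.radians(p['fov_y']/2)),ray(p,(280,210)))
print('knob top',atz(p,(247.5,264.5),.137),'arm end',atz(p,(259,218),.09),'hub? ')
for n in P:
  for r in env.tip_of('lever_knob',P[n])[:2]: print(n,np.round(r['pixel'],1),round(r['conf'],2),atz(P[n],r['pixel'],.114))
for n in('scene','side'):
  print(n,'tcp',proj(P[n],env.observe()['position']))
E
```

```text
f 330.32739930451066 (array([0.5276, 0.0165, 0.2843]), array([-0.2809,  0.0268, -0.9594]))
knob top [0.4586 0.0393 0.137 ] arm end [0.467  0.0353 0.09  ] hub? 
wrist [252.5 246.4] 0.98 [0.4584 0.0386 0.114 ]
scene [262.2 114.2] 0.8 [ 0.1995 -0.4753  0.114 ]
scene [443.7 237.4] 0.73 [0.2278 0.2761 0.114 ]
side [149.3 397.3] 0.79 [ 0.1966 -0.4794  0.114 ]
side [161.2 147.7] 0.77 [0.2092 0.2712 0.114 ]
scene tcp [305.2384 226.5642]
side tcp [258.7028 196.7521]
```

```bash
python3 - <<'E'
from h import *
np.set_printoptions(precision=1,suppress=True)
p=shot('side')
for z in(.1955,.2085,.225,.245,.26): print(z,[proj(p,np.array([.55+s*.048,0,z])) for s in(-1,1)])
print(cv2.imread('pics/side0.png')[130:175,277].mean(1))
print(cv2.imread('pics/side0.png')[130:175,317].mean(1))
E
```

```text
0.1955 [array([277.3, 173.3]), array([316.3, 169. ])]
0.2085 [array([277.2, 169.1]), array([316.5, 164.8])]
0.225 [array([277.1, 163.6]), array([316.8, 159.3])]
0.245 [array([277. , 156.8]), array([317.1, 152.6])]
0.26 [array([276.9, 151.7]), array([317.4, 147.4])]
[ 80.3  72.3  66.   57.3  53.7  48.   51.3  53.   57.7  56.7  51.7  49.3
  48.7  51.7  52.7  69.7 121.  127.3 114.  114.7 113.7 113.  114.7 115.7
 116.  114.7 117.7 114.7 121.7 127.  154.7 158.7 159.3 157.7 159.3 156.3
 160.  159.  157.  157.7 157.7 157.7 158.3 158.3 158.3]
[ 90.3  70.   54.3  56.3  53.   50.   50.   50.   50.3  50.3  50.   74.7
 147.7 114.7 107.3 108.3 107.3 113.  111.7 112.3 112.7 114.3 113.7 111.7
 113.   98.   98.3 101.  101.  101.7  98.7 100.  102.  100.   99.  102.
 101.3 100.3 101.  101.7 103.  102.3 103.3 102.  101.3]
```

Two cameras agree that the fingertips are about 35 mm higher than the reported TCP: side view tips at row 158/152 against 169/165 expected. The fingers closed just above the knob, so the lever hasn't moved. I'll re-centre over it, open, and go lower.

>>> move_arm([
  [0,0,0,0,0,-1,1],
  [0,0,4,0.03,-0.7,-1,1],
  [0,0,8,0.05,-1.45,-1,1],
  [0,0,8,0.05,-1.45,-1,1],
  [0,0,8,0.05,-1.45,0,1],
])

```text
time_s: 5.6
position: [0.4594, 0.0385, 0.1064]
tool_rot: [[0.971, -0.24, 0.003], [-0.24, -0.971, -0.001], [0.003, -0.0, -1.0]]
ft_force: [0.5, -0.6, -1.5]
grip_width: 0.0726
gripper_force: 0.0
```

>>> move_arm([
  [0,0,0,0,0,1,1],
  [0,0,0,0,0,2,1],
  [0,0,0,0,0,3.2,1],
  [0,0,0,0,0,3.2,-0.6],
  [0,0,0,0,0,3.2,-1],
])

```text
time_s: 6.1
position: [0.4585, 0.0385, 0.0732]
tool_rot: [[0.97, -0.242, -0.001], [-0.242, -0.97, 0.0], [-0.001, 0.0, -1.0]]
ft_force: [-0.3, 0.1, -0.4]
grip_width: 0.059
gripper_force: 0.0
```

>>> move_arm([
  [0,0,0,0,0,0,-1],
  [0,0,0,0,0,0,-1],
  [0,0,0,0,0,0,-1],
])

```text
time_s: 6.4
position: [0.4588, 0.0386, 0.074]
tool_rot: [[0.97, -0.242, 0.001], [-0.242, -0.97, -0.0], [0.001, -0.0, -1.0]]
ft_force: [-0.2, -0.2, 2.4]
grip_width: 0.0234
gripper_force: 25.9
```

The knob is gripped at a width of 23.4 mm. I'll swing it to the shut stop.

>>> move_arm([
  [0,0,-8,0.1,1.39,0,-1],
  [0,0,-16,0.39,2.76,0,-1],
  [0,0,-24,0.86,4.07,0,-1],
  [0,0,-32,1.52,5.3,0,-1],
  [0,0,-40,2.34,6.43,0,-1],
])

```text
time_s: 6.9
position: [0.4656, -0.0296, 0.074]
tool_rot: [[0.896, 0.444, 0.0], [0.444, -0.896, 0.0], [0.0, -0.0, -1.0]]
ft_force: [1.5, 4.0, 1.8]
grip_width: 0.0229
gripper_force: 25.9
```

>>> move_arm([
  [0,0,-4,0.02,0.7,0,-1],
  [0,0,-7,0.07,1.22,0,-1],
  [0,0,-9,0.12,1.56,0,-1],
  [0,0,-10,0.15,1.74,0,-1],
  [0,0,-10,0.15,1.74,0,-1],
])

```text
time_s: 7.4
position: [0.4739, -0.0436, 0.0739]
tool_rot: [[0.809, 0.588, -0.001], [0.588, -0.809, 0.002], [-0.0, -0.002, -1.0]]
ft_force: [-4.6, 4.8, 6.6]
grip_width: 0.0232
gripper_force: 26.3
```

```bash
python3 - <<'E'
from h import *
np.set_printoptions(precision=4,suppress=True)
lever();o=env.observe();print(o['position'],o['grip_width'],o['ft_force'],np.degrees(np.arctan2(*(o['position'][:2]-AX)[::-1]))%360)
E
```

```text
lever 4086 [ 0.5128 -0.0164] r 0.05249625799548214 214.76443748837497 215.4365629955746
[ 0.4739 -0.0437  0.0739] 0.022820188752806413 [-4.1775  3.6728  7.5842] 214.88804682129845
```

>>> move_arm([
  [0,0,-1,0,0.2,0,-1],
  [0,0,-2,0.01,0.4,0,-1],
  [0,0,-2,0.01,0.5,0,-1],
  [0,0,-2,0.01,0.5,0,-1],
])

```text
time_s: 7.85
position: [0.474, -0.0433, 0.0736]
tool_rot: [[0.788, 0.616, -0.008], [0.616, -0.788, 0.009], [-0.0, -0.012, -1.0]]
ft_force: [-12.6, 25.2, 17.0]
grip_width: 0.0232
gripper_force: 28.6
```

```bash
python3 - <<'E'
from h import *
np.set_printoptions(precision=4,suppress=True)
lever();o=env.observe();print(o['position'],o['grip_width'],o['ft_force'],np.degrees(np.arctan2(*(o['position'][:2]-AX)[::-1]))%360)
E
```

```text
lever 4076 [ 0.5129 -0.0165] r 0.05243888481513679 214.89624947168224 215.59232654514415
[ 0.474  -0.0434  0.0736] 0.023186818941016266 [-12.7751  25.9539  16.6888] 214.7651959205736
```

The lever is at its stop: 28 N of resistance and no further motion at about 215°. I'll release, lift, and look at the cradle with the wrist camera.

>>> move_arm([
  [0,0,0,0,-0.35,0,-1],
  [0,0,0,0,-0.35,0,1],
  [0,0,0,0,-0.35,0,1],
  [0,0,0,0,-0.35,0,1],
  [0,0,0,0,-0.35,-2,1],
])

```text
time_s: 8.4
position: [0.4745, -0.0456, 0.092]
tool_rot: [[0.788, 0.615, -0.004], [0.615, -0.788, 0.001], [-0.002, -0.004, -1.0]]
ft_force: [0.2, -0.6, 0.5]
grip_width: 0.0794
gripper_force: 0.0
```

>>> move_arm([
  [0,0,0,0,0,-4,1],
  [0,0,8,0,0,-8,1],
  [0,0,16,0,0,-12,1],
  [0,0,24,0,0,-16,1],
  [0,0,32,0,0,-19,1],
])

```text
time_s: 8.9
position: [0.4758, -0.046, 0.2861]
tool_rot: [[0.995, 0.098, 0.003], [0.098, -0.995, -0.001], [0.002, 0.001, -1.0]]
ft_force: [1.0, -0.7, -0.1]
grip_width: 0.0851
gripper_force: 0.0
```

```bash
python3 - <<'E'
from h import *
np.set_printoptions(precision=4,suppress=True)
lever();o=env.observe();print(o['position'],o['tool_rot'],o['grip_width'],o['ft_force'],o['q'])
E
```

```text
lever 782 [ 0.5119 -0.0175] r 0.053823088253628096 215.10428005690574 214.62602100852462
[ 0.4772 -0.0464  0.2902] [[ 0.9958  0.0912  0.0092]
 [ 0.0912 -0.9958 -0.0035]
 [ 0.0088  0.0043 -1.    ]] 0.08543592752587091 [-0.6474 -0.6097  3.661 ] [-19.7393  11.1427  74.1048  -0.0093  94.1895  65.0267]
```

>>> move_arm([
  [0,0,2,1.2,-4,0,1],
  [0,0,4,2.5,-8.5,0,1],
  [0,0,5,3.8,-13,0,1],
  [0,0,5,5.1,-17.5,0,1],
  [0,0,5,6.4,-22,0,1],
])

```text
time_s: 9.45
position: [0.5165, 0.1815, 0.2832]
tool_rot: [[1.0, 0.018, -0.0], [0.018, -1.0, -0.0], [-0.0, 0.0, -1.0]]
ft_force: [0.3, -1.2, -0.4]
grip_width: 0.085
gripper_force: 0.0
```

>>> move_arm([
  [0,0,0,1,-4,0,1],
  [0,0,0,2.3,-8,0,1],
  [0,0,0,3.1,-12,0,1],
  [0,0,0,3.1,-13.8,0,1],
  [0,0,0,3.1,-13.8,0,1],
])

```text
time_s: 9.95
position: [0.5445, 0.32, 0.2824]
tool_rot: [[1.0, 0.02, -0.001], [0.02, -1.0, -0.0], [-0.001, 0.0, -1.0]]
ft_force: [0.3, -0.0, 0.2]
grip_width: 0.0852
gripper_force: 0.0
```

```bash
python3 - <<'E'
from h import *
np.set_printoptions(precision=4,suppress=True)
P={n:shot(n,n+'_cr.png') for n in('wrist','scene','side')}
o=env.observe();print(o['position'],o['tool_rot'],o['q'],o['time_s'])
for k,z in dict(seat_foot=.052,seat_top=.127,cradle=0,glue=0).items():
  for n in P:
    for r in env.tip_of(k,P[n])[:2]: print(k,n,np.round(r['pixel'],1),round(r['conf'],2),atz(P[n],r['pixel'],z))
E
```

```text
[0.5449 0.3171 0.2837] [[ 0.9999  0.0165  0.0001]
 [ 0.0165 -0.9999 -0.0004]
 [ 0.0001  0.0004 -1.    ]] [ 19.4674  28.3189  49.3885  -0.0239 102.2961 108.517 ] 10.1
seat_foot wrist [258.6 128. ] 0.86 [0.5978 0.3452 0.052 ]
seat_foot scene [353.8 355.7] 0.71 [0.6047 0.3415 0.052 ]
seat_foot side [291.3 131.4] 0.95 [0.605  0.3765 0.052 ]
seat_top scene [325.4 248.9] 0.41 [0.4884 0.1287 0.127 ]
seat_top side [247.4 126.5] 0.8 [0.462  0.3156 0.127 ]
cradle wrist [270.3 167.6] 0.7 [0.5417 0.3317 0.    ]
cradle scene [368.3 349.1] 0.77 [0.539  0.3311 0.    ]
cradle scene [332.8 314. ] 0.72 [0.5322 0.2118 0.    ]
cradle side [273.9 153.5] 0.86 [0.5426 0.3399 0.    ]
cradle side [269.4 214.3] 0.42 [0.4878 0.0654 0.    ]
glue wrist [354.5 185.8] 0.88 [0.5181 0.2113 0.    ]
glue scene [334.7 313.7] 0.8 [ 0.5281  0.2141 -0.    ]
glue side [270.8 180. ] 0.98 [0.5135 0.2115 0.    ]
```

View pics/wrist_cr.png

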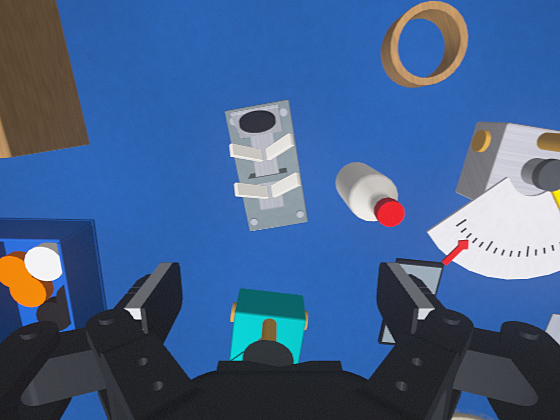

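The wrist view shows the cradle plate with corners near (225,112), (289,100), (307,220) and (250,231), and the rubber stop at (257,122). The bottle is clear, to the right at (370,190). I'll fit the cradle pose from these.

```bash
python3 - <<'E'
from h import *
from scipy.optimize import least_squares
np.set_printoptions(precision=4,suppress=True)
p=shot('wrist');s=shot('scene')
C=[(225,112),(289,100),(307,220),(250,231)]
W=np.array([atz(p,c,.012) for c in C]);print(W)
print([np.linalg.norm(W[i]-W[(i+1)%4]) for i in range(4)])
L=[(.085,.0425),(.085,-.0425),(-.085,-.0425),(-.085,.0425)]
# model pts: plate corners + saddle tips (top, 37mm either side, perpendicular to axis) 
ax=np.array([-.866,0,.5]);up=np.array([.5,0,.866]);sf=np.array([.062,0,.052])
pts=[(np.array([*l,.012]),c) for l,c in zip(L,C)]
def w(x,m): c,n=np.cos(x[2]),np.sin(x[2]);return np.array([x[0]+c*m[0]-n*m[1],x[1]+n*m[0]+c*m[1],m[2]])
f=least_squares(lambda x:np.concatenate([proj(p,w(x,m))-c for m,c in pts]),[.545,.331,0.1])
x=f.x;print('cradle',x[:2],np.degrees(x[2]),'res',f.fun)
print('seatfoot',w(x,sf),proj(p,w(x,sf)),'seattop',w(x,np.array([-.068,0,.127])))
for d in(.025,.075):
  for y in(.037,-.037): print(d,y,proj(p,w(x,sf+ax*d+np.array([0,y,0]))))
print('net pix seat_foot scene',proj(s,w(x,sf)))
# filter tops
for n in(p,s):pass
E
```

```text
[[0.6162 0.39   0.012 ]
 [0.6326 0.3066 0.012 ]
 [0.4696 0.2766 0.012 ]
 [0.4514 0.3584 0.012 ]]
[np.float64(0.08494526421397308), np.float64(0.16579512169824165), np.float64(0.0838041967773492), np.float64(0.16782460054734522)]
cradle [0.5421 0.3328] 10.854984187382293 res [-0.4719 -1.1199 -0.324  -0.8216  0.9758  1.9408 -0.0987  0.4776]
seatfoot [0.603  0.3445 0.052 ] [257.9085 124.007 ] seattop [0.4754 0.32   0.127 ]
0.025 0.037 [230.1762 148.3043]
0.025 -0.037 [291.5114 137.4595]
0.075 0.037 [235.0412 187.913 ]
0.075 -0.037 [298.3985 177.0841]
net pix seat_foot scene [355.3869 356.2091]
```

>>> move_arm([
  [0,0,0,-1,4,0,1],
  [0,0,0,-2,8.8,0,1],
  [0,0,0,-3,13.6,0,1],
  [0,0,0,-4,18.4,0,1],
  [0,0,0,-5,23.2,0,1],
])

```text
time_s: 11.3
position: [0.4981, 0.084, 0.2837]
tool_rot: [[1.0, 0.018, 0.001], [0.018, -1.0, -0.0], [0.001, 0.0, -1.0]]
ft_force: [0.4, -0.7, 0.1]
grip_width: 0.0854
gripper_force: 0.0
```

>>> move_arm([
  [0,0,0,-1,4.8,0,1],
  [0,0,0,-2,9.6,0,1],
  [0,0,0,-3,14.4,0,1],
  [0,0,0,-4,19.2,0,1],
  [0,0,0,-5,24,0,1],
])

```text
time_s: 11.8
position: [0.4523, -0.1571, 0.2838]
tool_rot: [[1.0, 0.018, 0.001], [0.018, -1.0, -0.0], [0.001, 0.0, -1.0]]
ft_force: [0.2, 0.1, -0.4]
grip_width: 0.0855
gripper_force: 0.0
```

>>> move_arm([
  [0,0,0,-0.8,4.8,0,1],
  [0,0,0,-1.6,9.6,0,1],
  [0,0,0,-2.4,13,0,1],
  [0,0,0,-2.4,14.6,0,1],
  [0,0,0,-2.4,14.6,0,1],
])

```text
time_s: 12.3
position: [0.4316, -0.303, 0.283]
tool_rot: [[1.0, 0.015, -0.0], [0.015, -1.0, 0.001], [-0.0, -0.001, -1.0]]
ft_force: [-0.6, -0.2, -0.1]
grip_width: 0.0853
gripper_force: 0.0
```

```bash
python3 - <<'E'
from h import *
np.set_printoptions(precision=4,suppress=True)
p=shot('wrist','w_f.png')
o=env.observe();print(o['position'],o['tool_rot'],o['time_s'])
for k,z in dict(filter_top=.15,filter=0,spare_a=0,lever_knob=.114).items():
    for r in env.tip_of(k,p)[:4]: print(k,np.round(r['pixel'],1),round(r['conf'],2),atz(p,r['pixel'],z))
h=cv2.cvtColor(p['color'],cv2.COLOR_RGB2HSV);m=cv2.inRange(h,(5,150,150),(20,255,255))
n,l,st,ce=cv2.connectedComponentsWithStats(m)
for i in range(1,n):
    if st[i,4]>300: print(st[i],ce[i],atz(p,ce[i],.146))
lever(p)
E
```

```text
[ 0.4318 -0.3015  0.2833] [[ 0.9999  0.0168 -0.0002]
 [ 0.0168 -0.9999  0.0007]
 [-0.0002 -0.0007 -1.    ]] 12.35
filter_top [220.4 267.1] 0.62 [ 0.3486 -0.2437  0.15  ]
filter [281.  165.2] 0.65 [ 0.4326 -0.3059  0.    ]
filter [239.1 224.3] 0.55 [ 0.3441 -0.2456  0.    ]
spare_a [300.8  81.7] 0.62 [ 0.5427 -0.33    0.    ]
spare_a [363.4 133.3] 0.55 [ 0.478  -0.4177  0.    ]
lever_knob [ 28.7 136.9] 0.79 [ 0.4752 -0.0443  0.114 ]
[ 255  166   52   52 1744] [280.2036 191.0092] [ 0.4295 -0.3044  0.146 ]
[ 198  247   49   45 1428] [221.8228 268.3347] [ 0.3452 -0.2444  0.146 ]
lever 570 [ 0.5049 -0.0192] r 0.06061366077405367 212.63594326384856 214.67735280872034
lever 1253 [ 0.3155 -0.2333] r 0.3445002313865431 225.75606052964983 195.32341650855298
```

View pics/w_f.png

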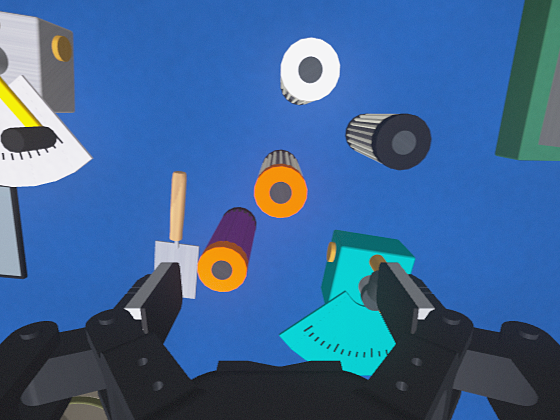

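The true filter is at (280,191) between the fingers, with the purple one at (222,268) off to the side. I'll descend over it.

>>> move_arm([
  [0,0,0,-0.1,0.15,4,1],
  [0,0,0,-0.2,0.25,8,1],
  [0,0,0,-0.2,0.25,12,1],
  [0,0,0,-0.2,0.25,16,1],
  [0,0,0,-0.2,0.25,18.5,1],
])

```text
time_s: 13.05
position: [0.4293, -0.3023, 0.0963]
tool_rot: [[1.0, 0.019, -0.002], [0.019, -1.0, 0.002], [-0.002, -0.002, -1.0]]
ft_force: [0.2, -0.1, 0.3]
grip_width: 0.0852
gripper_force: 0.0
```

>>> move_arm([
  [0,0,0,0,0,0.5,1],
  [0,0,0,0,0,1,1],
  [0,0,0,0,0,1.3,1],
  [0,0,0,0,0,1.5,1],
])

```text
time_s: 13.45
position: [0.4302, -0.3045, 0.0845]
tool_rot: [[1.0, 0.018, 0.001], [0.018, -1.0, -0.002], [0.001, 0.002, -1.0]]
ft_force: [0.2, 0.8, -0.3]
grip_width: 0.0851
gripper_force: 0.0
```

```bash
python3 - <<'E'
from h import *
np.set_printoptions(precision=4,suppress=True)
s=shot('side','s2.png');w=shot('wrist');c=shot('scene');o=env.observe();print(o['position'],o['ft_force'],proj(s,o['position']))
f=lambda P,x,y,w,h:cv2.resize(P['color'][y:y+h,x:x+w,::-1],(400,300),interpolation=cv2.INTER_CUBIC)
cv2.imwrite('pics/c4.png',np.vstack([np.hstack([f(s,200,220,140,105),f(w,0,0,560,420)]),np.hstack([f(c,190,100,100,75),f(s,240,250,80,60)])]))
E
```

```text
[ 0.4299 -0.3044  0.0842] [-0.3435  0.6451  1.053 ] [266.8404 308.0413]
```

View pics/c4.png

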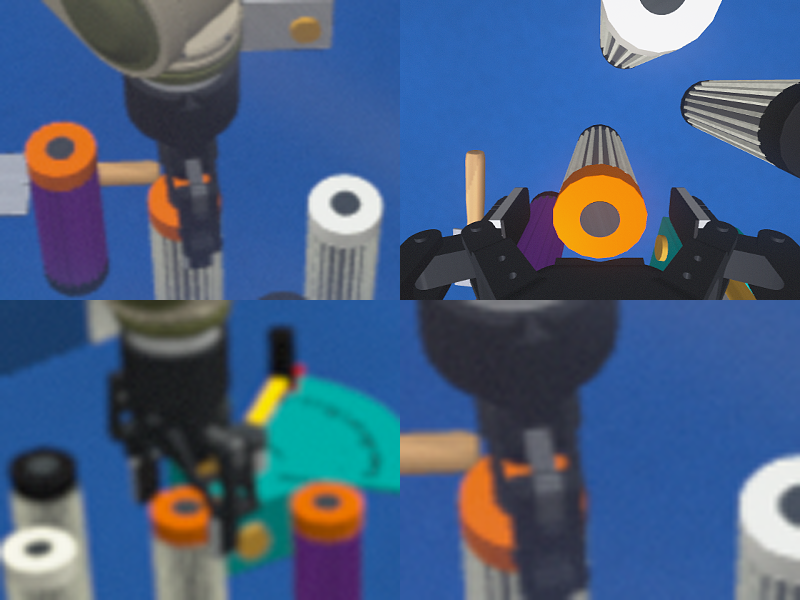

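>>> move_arm([
  [0,0,0,0,0,0.4,1],
  [0,0,0,0,0,0.7,1],
])

```text
time_s: 13.8
position: [0.4297, -0.3043, 0.0765]
tool_rot: [[1.0, 0.017, 0.0], [0.017, -1.0, -0.0], [0.0, 0.0, -1.0]]
ft_force: [-0.1, 0.7, -0.0]
grip_width: 0.0854
gripper_force: 0.0
```

>>> move_arm([
  [0,0,0,0,0,0.3,1],
  [0,0,0,0,0,0.6,1],
])

```text
time_s: 14.0
position: [0.4296, -0.3042, 0.0702]
tool_rot: [[1.0, 0.017, -0.0], [0.017, -1.0, 0.0], [-0.0, -0.0, -1.0]]
ft_force: [0.3, -0.7, 0.4]
grip_width: 0.0852
gripper_force: 0.0
```

>>> move_arm([
  [0,0,0,0,0,0.3,1],
  [0,0,0,0,0,0.3,-0.2],
  [0,0,0,0,0,0.3,-1],
  [0,0,0,0,0,0.3,-1],
  [0,0,0,0,0,0.3,-1],
], squeeze=60)

```text
time_s: 14.5
position: [0.4299, -0.3045, 0.0679]
tool_rot: [[1.0, 0.017, 0.001], [0.017, -1.0, -0.001], [0.001, 0.001, -1.0]]
ft_force: [0.1, -0.7, 2.3]
grip_width: 0.051
gripper_force: 63.0
```

>>> move_arm([
  [0,0,0,0,0,-2,-1],
  [0,0,0,0,0,-6,-1],
  [0,0,0,0,0,-10.5,-1],
  [0,0,0,0,0,-15,-1],
  [0,0,0,0,0,-19.5,-1],
])

```text
time_s: 15.0
position: [0.4292, -0.3036, 0.2639]
tool_rot: [[1.0, 0.018, -0.001], [0.018, -1.0, 0.001], [-0.001, -0.001, -1.0]]
ft_force: [0.5, -1.6, -3.9]
grip_width: 0.0506
gripper_force: 63.5
```

>>> move_arm([
  [0,0,0,0,-3,0,-1],
  [0,0,0,0,-7,0,-1],
  [0,0,0,0,-11.5,0,-1],
  [0,0,0,0,-16,0,-1],
  [0,0,0,0.2,-20.5,0,-1],
])

```text
time_s: 15.5
position: [0.4273, -0.0974, 0.2621]
tool_rot: [[1.0, 0.017, -0.001], [0.017, -1.0, 0.001], [-0.001, -0.001, -1.0]]
ft_force: [1.4, 0.5, -3.1]
grip_width: 0.0508
gripper_force: 63.9
```

>>> move_arm([
  [0,0,0,0.3,-4.5,0,-1],
  [0,0,0,0.8,-9,0,-1],
  [0,0,0,1.3,-13.5,0,-1],
  [0,0,0,1.8,-18,0,-1],
  [0,0,0,2.3,-22.5,0,-1],
])

```text
time_s: 16.0
position: [0.4466, 0.1281, 0.2622]
tool_rot: [[1.0, 0.017, -0.001], [0.017, -1.0, -0.0], [-0.001, 0.0, -1.0]]
ft_force: [1.5, -1.3, -1.8]
grip_width: 0.051
gripper_force: 63.9
```

>>> move_arm([
  [0,0,-2,0.7,-4.5,0,-1],
  [0,0,-4,1.5,-9,0,-1],
  [0,0,-6,2.2,-13.5,0,-1],
  [0,0,-8,3.0,-17,0,-1],
  [0,0,-10,3.5,-18.9,0,-1],
])

```text
time_s: 16.5
position: [0.4783, 0.3184, 0.2614]
tool_rot: [[0.981, 0.195, -0.002], [0.195, -0.981, -0.0], [-0.002, -0.0, -1.0]]
ft_force: [0.8, -0.8, -3.8]
grip_width: 0.0508
gripper_force: 63.9
```

```bash
python3 - <<'E'
from h import *
np.set_printoptions(precision=4,suppress=True)
o=env.observe();print(o['position'],o['tool_rot'],o['q'],o['grip_width'],o['ft_force'],o['time_s'])
P=[shot('scene'),shot('side')]
T=o['position'];R=o['tool_rot']
for k,l in(('filter',.068),('filter_top',-.082)):
  ob=[]
  for p in P:
    for r in env.tip_of(k,p)[:2]: print(k,np.round(r['pixel'],1),round(r['conf'],2),'exp',proj(p,T+R@np.array([0,0,l])))
E
```

```text
[0.4783 0.3184 0.2614] [[ 0.9809  0.1946 -0.002 ]
 [ 0.1946 -0.9809 -0.0003]
 [-0.002  -0.0001 -1.    ]] [ 21.8337  22.3834  62.6192   0.029   95.1085 100.6122] 0.0508196029820387 [ 0.8234 -0.8249 -3.8352] 16.5
filter [393.5 274.7] 0.88 exp [395.8336 274.7879]
filter [274.1 191.9] 0.74 exp [395.8336 274.7879]
filter [228.3 310.9] 0.94 exp [251.6576 105.8737]
filter [248.7 106.6] 0.65 exp [251.6576 105.8737]
filter_top [270.8 152.2] 0.81 exp [409.1192 220.3755]
filter_top [409.5 220.7] 0.74 exp [409.1192 220.3755]
filter_top [248.5  54.6] 0.77 exp [249.0728  56.7235]
filter_top [216.4 271.6] 0.59 exp [249.0728  56.7235]
```

The filter in hand matches the model within 3 pixels. I'll tilt 60°.

>>> move_arm([
  [0,7,0,0,0,0,-1],
  [0,15,0,0,0,0,-1],
  [0,23,0,0,0,0,-1],
  [0,31,0,0,0,0,-1],
  [0,38,0,0,0,0,-1],
])

```text
time_s: 17.3
position: [0.4779, 0.3146, 0.2632]
tool_rot: [[0.77, 0.19, 0.608], [0.149, -0.982, 0.118], [0.62, -0.001, -0.785]]
ft_force: [1.6, -0.1, -3.5]
grip_width: 0.0509
gripper_force: 64.0
```

>>> move_arm([
  [0,7,0,0,0,0,-1],
  [0,14,0,0,0,0,-1],
  [0,20,0,0,0,0,-1],
  [0,22,0,0,0,0,-1],
  [0,22,0,0,0,0,-1],
])

```text
time_s: 17.8
position: [0.4799, 0.3128, 0.2706]
tool_rot: [[0.5, 0.197, 0.843], [0.105, -0.98, 0.167], [0.859, 0.005, -0.511]]
ft_force: [0.7, 0.4, -2.8]
grip_width: 0.0512
gripper_force: 64.0
```

```bash
cat > m.py <<'E'
from h import *
np.set_printoptions(precision=4,suppress=True)
o=env.observe();T=o['position'];R=o['tool_rot'];print(T,R,o['q'],o['grip_width'],o['ft_force'],o['time_s'])
P={'scene':shot('scene'),'side':shot('side')}
for k,l in(('filter',.068),('filter_top',-.082)):
  ob=[]
  for n,p in P.items():
    e=proj(p,T+R@np.array([0,0,l]))
    rs=[r for r in env.tip_of(k,p) if np.linalg.norm(r['pixel']-e)<40]
    for r in rs[:1]: print(k,n,np.round(r['pixel'],1),round(r['conf'],2),'exp',e);ob.append((p,r['pixel']))
  print('  model',T+R@np.array([0,0,l]),'tri',tri(ob) if len(ob)>1 else None)
Zg=np.array([.8504,.1638,-.5]);Yg=np.array([.189,-.982,0]);Xg=np.cross(Yg,Zg);G=np.array([Xg,Yg,Zg]).T
from scipy.spatial.transform import Rotation as Ro
print('rotvec tool',Ro.from_matrix(R.T@G).as_rotvec(degrees=True))
print('shift to seat, tool cm',R.T@(np.array([.603,.3445,.052])-.068*Zg-T)*100,'world',np.array([.603,.3445,.052])-.068*Zg-T)
E
python3 m.py
```

```text
[0.4799 0.3128 0.2706] [[ 0.5002  0.1975  0.8431]
 [ 0.1055 -0.9803  0.167 ]
 [ 0.8595  0.0054 -0.5112]] [ 29.0696   6.2837 109.1123 -67.1815  16.6199 165.2895] 0.051187626439744636 [ 0.6876  0.3688 -2.7599] 17.8
filter scene [382.1 279.3] 0.68 exp [381.7454 276.5275]
filter side [271.2  87.4] 0.72 exp [271.4357  89.7814]
  model [0.5373 0.3241 0.2358] tri [0.5402 0.3306 0.2377]
filter_top scene [421.1 216.7] 0.55 exp [420.3834 212.3391]
filter_top side [224.2  72. ] 0.78 exp [225.2549  73.027 ]
  model [0.4108 0.2991 0.3125] tri [0.4114 0.3061 0.3091]
rotvec tool [-0.2686  0.7404  0.5175]
shift to seat, tool cm [-12.3819  -0.8303  15.2773] world [ 0.0652  0.0206 -0.1846]
```

Joint 6 is at its limit here because the tool is nearly aligned with the forearm. I'll fit the kinematics to choose a path away from that.

```bash
cat > k.py <<'E'
from h import *
from scipy.optimize import least_squares
from scipy.spatial.transform import Rotation as Ro
D=[([-12.336,21.807,74.336,0,83.858,-12.336],[.55,0,.1955]),([-10.0519,14.5548,91.0007,0,74.6508,93.9243],[.4579,.0382,.1634]),([-19.7393,11.1427,74.1048,0,94.1895,65.0267],[.4772,-.0464,.2902]),([19.4674,28.3189,49.3885,0,102.2961,108.517],[.5449,.3171,.2837]),([21.8337,22.3834,62.6192,.029,95.1085,100.6122],[.4783,.3184,.2614]),([29.0696,6.2837,109.1123,-67.1815,16.6199,165.2895],[.4799,.3128,.2706])]
def fk(q,k):
    a,l1,l2,dl,h,L,d=k
    R1=Ro.from_euler('z',q[0],degrees=True);y=lambda t:Ro.from_euler('y',t,degrees=True);z=lambda t:Ro.from_euler('z',t,degrees=True)
    R3=R1*y(q[1]+q[2])
    w=R1.apply([a,d,h])+(R1*y(q[1])).apply([0,0,l1])+(R1*y(q[1]+q[2]+np.degrees(dl))).apply([0,0,l2])
    R=R3*z(q[3])*y(q[4])*z(q[5])
    return w+R.apply([0,0,L]),R
if 1:
    f=least_squares(lambda k:np.concatenate([fk(q,k)[0]-x for q,x in D]),[0.,.4,.4,.1,.2,.25,.1175]);K=f.x
C=Ro.from_matrix([[0,1,0],[1,0,0],[0,0,-1]]); C=fk(D[0][0],K)[1].inv()*C
lo=np.array([-178,-50.7,13,-81,10.5,-165]);hi=np.array([178,133,142,261,163,165])
def ik(T,R,q0):
    def e(q):
        x,r=fk(q,K);return np.concatenate([(x-T)*20,((r*C).inv()*R).as_rotvec()])
    s=least_squares(e,np.clip(q0,lo+.1,hi-.1),bounds=(lo,hi));return s.x,np.abs(s.fun).max()
E
cat > k2.py <<'E'
from k import *
np.set_printoptions(precision=3,suppress=True)
print(K,np.abs(f.fun).max()); x,r=fk(D[5][0],K);print((r*C).as_matrix())
Zg=np.array([.8504,.1638,-.5]);Yg=np.array([.189,-.982,0]);Xg=np.cross(Yg,Zg);G=Ro.from_matrix(np.array([Xg,Yg,Zg]).T)
S=np.array([.603,.3445,.052])-.068*Zg
q=D[5][0]
for dz in(.185,.15,.1,.06,.03,0):
    q,e=ik(S+[0,0,dz],G,q);print(dz,q,e)
for q0 in([20,50,60,-30,30,130],[20,40,60,100,20,0],[20,40,60,180,20,-60]): print(ik(S,G,q0))
E
python3 k2.py
```

```text
[0.    0.537 0.366 0.286 0.13  0.293 0.117] 0.0001247830158053187
[[ 0.5    0.197  0.843]
 [ 0.105 -0.98   0.167]
 [ 0.859  0.005 -0.511]]
0.185 [ 27.359  12.414 101.636 -64.295  15.803 161.828] 1.1102230246251565e-15
0.15 [ 26.711  14.767 103.243 -67.32   13.855 165.   ] 0.043852621163816864
0.1 [ 25.725  18.405 104.644 -67.276  11.493 165.   ] 0.11859043519206616
0.06 [ 25.305  21.699 105.166 -67.109  10.5   165.   ] 0.1794983817018037
0.03 [ 25.298  24.386 105.145 -66.844  10.5   165.   ] 0.2255879932243252
0 [ 25.292  27.177 104.961 -66.588  10.5   165.   ] 0.27062145145019645
(array([ 25.292,  27.177, 104.961, -66.588,  10.5  , 165.   ]), np.float64(0.2706214537706777))
(array([ 25.292,  27.177, 104.961, -66.588,  10.5  , 165.   ]), np.float64(0.2706214549388428))
(array([  27.359,   32.559,  114.412,  210.071,   29.321, -108.38 ]), np.float64(6.664668816824815e-12))
```

```bash
python3 - <<'E'
from k import *
np.set_printoptions(precision=3,suppress=True)
s=shot('scene')
im={n:cv2.imread(f'pics/{n}_cr.png')[:,:,::-1] for n in('wrist','scene','side')}
# turquoise valve: fan fit + knob in scene/side; its block
for n in('scene','side'):
    p=shot(n)
    for k,z in(('valve',0),('lever_knob',.114)):
        for r in env.tip_of(k,p)[:4]: print(n,k,np.round(r['pixel']),round(r['conf'],2),atz(p,r['pixel'],z))
    # gauge dark disc in original picture: candidates
    print(n,'gauge z.15',atz(p,(438,262) if n=='scene' else (203,124),.15))
    h=cv2.cvtColor(cv2.imread(f'pics/{n}0.png'),cv2.COLOR_BGR2HSV);m=cv2.inRange(h,(80,120,60),(95,255,255))
    nn,l,st,ce=cv2.connectedComponentsWithStats(m)
    for i in range(1,nn):
        if st[i,4]>200: print(st[i],atz(p,ce[i],.068))
E
```

```text
scene valve [252. 156.] 0.97 [ 0.276 -0.436  0.   ]
scene valve [270. 267.] 0.66 [ 0.552  0.001 -0.   ]
scene valve [440. 299.] 0.55 [0.299 0.347 0.   ]
scene lever_knob [282. 214.] 0.97 [ 0.478 -0.044  0.114]
scene lever_knob [262. 115.] 0.69 [ 0.203 -0.474  0.114]
scene lever_knob [443. 234.] 0.49 [0.22  0.269 0.114]
scene lever_knob [336. 310.] 0.31 [0.586 0.264 0.114]
scene gauge z.15 [0.341 0.333 0.15 ]
[ 408  239   97   78 3350] [0.274 0.356 0.068]
side valve [195. 161.] 0.98 [0.294 0.346 0.   ]
side valve [203. 390.] 0.82 [ 0.281 -0.422  0.   ]
side valve [298. 223.] 0.67 [ 0.558  0.02  -0.   ]
side valve [391. 291.] 0.19 [ 0.733 -0.246  0.   ]
side lever_knob [270. 213.] 0.92 [ 0.474 -0.05   0.114]
side lever_knob [150. 400.] 0.92 [ 0.197 -0.484  0.114]
side lever_knob [162. 145.] 0.71 [0.211 0.284 0.114]
side gauge z.15 [0.334 0.316 0.15 ]
[ 145  127   67   46 1693] [0.25  0.309 0.068]
[ 124  329  105   91 5581] [ 0.227 -0.427  0.068]
```

A direct tilted placement would run the wrist into the turquoise valve's gauge and joint 6 into its limit. Instead I'll stand the filter in free space, regrasp it with the tool tilted, and finish with the tool near vertical. First a feasibility check.

```bash
cat > k3.py <<'E'
from k import *
np.set_printoptions(precision=3,suppress=True)
g=.058;hg=.120
cy=np.radians(10.9);cx=np.array([np.cos(cy),np.sin(cy),0]);foot=np.array([.603,.3445,.052]);axu=np.array([-.866*cx[0],-.866*cx[1],.5])
def frame(z,xh): # tool y horizontal perpendicular to xh ; xh heading of tool x
    y=np.cross(z,xh) if abs(z[2])<.999 else np.cross([0,0,-1.],xh);y=np.array([y[0],y[1],0]);y/=np.linalg.norm(y);return Ro.from_matrix(np.array([np.cross(y,z),y,z]).T)
def setdown(P,u,dz=0): return np.array([*P,.068+dz]),frame(np.array([0,0,-1.]),u)
def grasp(P,u,b,back=0):
    z=np.cos(b)*np.array([0,0,-1.])+np.sin(b)*u;return np.array([*P,hg])+(g-back)*z,frame(z,u)
def final(b,up=0,back=0):
    a=np.radians(60)-b;z=np.cos(a)*np.array([0,0,-1.])+np.sin(a)*cx
    return foot+axu*hg+g*z+np.array([0,0,up])-back*z,frame(z,-cx)
E
cat > k4.py <<'E'
from k3 import *
for P in([.62,-.17],[.60,-.15]):
  for bd in(35,45,55):
    b=np.radians(bd);u=np.array([*P,0])/np.hypot(*P)
    qs,e1=ik(*setdown(P,u),[-20,35,60,0,85,80]);qg,e2=ik(*grasp(P,u,b),qs+[0,0,10,0,-40,0]);
    qb,e4=ik(*grasp(P,u,b,.09),qg)
    qf,e3=ik(*final(b),[25,20,80,0,80,-80]);qu,e5=ik(*final(b,.15),qf)
    print(P,bd,'sd',qs,e1<1e-6,'\n  g',qg,e2<1e-6,'\n  back',qb,e4<1e-6,'\n  fin',qf,e3<1e-6,'\n  up',qu,e5<1e-6)
E
python3 k4.py
```

```text
[0.62, -0.17] 35 sd [-25.865  37.127  69.13    0.001  73.743  79.468] True 
  g [-28.709  29.544  95.233  20.52   22.245  59.871] True 
  back [-30.255  19.064  97.997  17.195  29.977  62.68 ] True 
  fin [ 23.773  28.318  94.754  -9.99   32.88  -69.883] True 
  up [ 23.773  18.058  82.496  -6.587  55.178 -74.525] True
[0.62, -0.17] 45 sd [-25.865  37.127  69.13    0.001  73.743  79.468] True 
  g [-29.609  29.86  101.643  66.596  10.953  13.591] True 
  back [-31.868  18.666 107.197  48.84   15.504  30.36 ] True 
  fin [ 22.844  29.899  88.29   -4.188  47.198 -75.604] True 
  up [ 22.844  20.897  75.699  -3.296  68.747 -77.256] True
[0.62, -0.17] 55 sd [-25.865  37.127  69.13    0.001  73.743  79.468] True 
  g [-30.464  31.685 107.295 135.837  17.874 -56.068] True 
  back [-33.522  20.854 115.695 123.695  17.899 -45.692] True 
  fin [ 21.999  32.411  81.673  -1.1    61.014 -78.409] True 
  up [ 21.999  24.383  68.898  -0.972  81.814 -78.804] True
[0.6, -0.15] 35 sd [-24.988  34.921  73.629   0.001  71.45   79.048] True 
  g [-28.101  27.75   99.087  23.407  20.543  56.337] True 
  back [-29.823  16.904 101.523  18.83   28.916  60.34 ] True 
  fin [ 23.773  28.318  94.754  -9.99   32.88  -69.883] True 
  up [ 23.773  18.058  82.496  -6.587  55.178 -74.525] True
[0.6, -0.15] 45 sd [-24.988  34.921  73.629   0.001  71.45   79.048] True 
  g [-29.1    28.259 105.461  77.979  10.831   1.457] True 
  back [-31.643  16.655 110.696  54.389  15.254  23.942] True 
  fin [ 22.844  29.899  88.29   -4.188  47.198 -75.604] True 
  up [ 22.844  20.897  75.699  -3.296  68.747 -77.256] True
[0.6, -0.15] 55 sd [-24.988  34.921  73.629   0.001  71.45   79.048] True 
  g [-30.057  30.365 111.134 138.892  20.113 -60.022] True 
  back [-33.535  19.174 119.296 125.875  19.722 -49.015] True 
  fin [ 21.999  32.411  81.673  -1.1    61.014 -78.409] True 
  up [ 21.999  24.383  68.898  -0.972  81.814 -78.804] True
```

>>> move_arm([
  [0,-8,0,0,0,0,-1],
  [0,-16,0,0,0,0,-1],
  [0,-24,0,0,0,0,-1],
  [0,-32,0,0,0,0,-1],
  [0,-40,0,0,0,0,-1],
])

```text
time_s: 18.95
position: [0.4792, 0.3153, 0.2716]
tool_rot: [[0.847, 0.189, 0.497], [0.166, -0.982, 0.09], [0.505, 0.006, -0.863]]
ft_force: [1.0, -1.1, -3.5]
grip_width: 0.051
gripper_force: 63.9
```

>>> move_arm([
  [0,-8,0,0,0,0,-1],
  [0,-16,0,0,0,0,-1],
  [0,-20,0,0,0,0,-1],
  [0,-20,0,0,0,0,-1],
])

```text
time_s: 19.35
position: [0.4824, 0.3139, 0.2704]
tool_rot: [[0.966, 0.183, 0.184], [0.181, -0.983, 0.026], [0.185, 0.009, -0.983]]
ft_force: [0.9, 0.6, -3.4]
grip_width: 0.0508
gripper_force: 63.9
```

```bash
cat > go.py <<'E'
from k3 import *
P=[.60,-.15];u=np.array([np.cos(np.radians(-28)),np.sin(np.radians(-28)),0]);B=np.radians(35)
def to(name,T,R,o=None):
    o=o or env.observe();M=Ro.from_matrix(np.array(o['tool_rot']))
    rv=(M.inv()*R).as_rotvec(degrees=True);sh=M.inv().apply(T-np.array(o['position']))*100
    q,e=ik(T,R,np.array(o['q']))
    print(name,'rot',np.round(rv,1),'shift',np.round(sh,2),'ik',np.round(q),e<1e-5)
    return dict(o,position=T,tool_rot=R.as_matrix(),q=q)
E
python3 - <<'E'
from go import *
o=env.observe();print(o['position'],o['tool_rot'],o['grip_width'],o['time_s'],o['q'])
a=to('above',*setdown(P,u,.19));b=to('down',*setdown(P,u),a)
c=to('lift',*setdown(P,u,.17),b); d=to('back',*grasp(P,u,B,.09),c);e=to('g',*grasp(P,u,B),d)
E
```

```text
[0.482 0.314 0.27 ] [[ 0.966  0.183  0.184]
 [ 0.181 -0.983  0.026]
 [ 0.185  0.009 -0.983]] 0.05081002003922515 19.35 [ 22.671  17.102  69.946  -2.723  82.626 102.197]
above rot [ -3.1 -10.4  38.5] shift [ 2.72 47.74  2.19] ik [-25.  27.  55.   0.  98.  93.] True
down rot [0. 0. 0.] shift [ 0.  0. 19.] ik [-25.  35.  74.   0.  71.  93.] True
lift rot [0. 0. 0.] shift [  0.   0. -17.] ik [-25.  28.  58.   0.  95.  93.] True
back rot [ 0. 35.  0.] shift [-1.84 -0.    9.18] ik [-24.  18. 100.  -5.  27.  98.] True
g rot [0. 0. 0.] shift [-0. -0.  9.] ik [-24.  28.  98.  -7.  19. 100.] True
```

>>> move_arm([
  [0,0,0,0.2,3,0,-1],
  [0,0,0,0.5,7.5,0,-1],
  [0,0,0,0.8,12,0,-1],
  [0,0,0,1.0,16.5,0,-1],
  [0,0,0,1.3,21,0,-1],
])

```text
time_s: 19.85
position: [0.5314, 0.1084, 0.2752]
tool_rot: [[0.965, 0.184, 0.186], [0.183, -0.983, 0.025], [0.188, 0.009, -0.982]]
ft_force: [1.1, -0.1, -3.4]
grip_width: 0.051
gripper_force: 64.1
```

>>> move_arm([
  [0,0,0,0.2,4.5,0,-1],
  [0,0,0,0.5,9,0,-1],
  [0,0,0,0.8,13.5,0,-1],
  [0,0,0,1.0,18,0,-1],
  [0,0,0,1.3,22.5,0,-1],
])

```text
time_s: 20.35
position: [0.5855, -0.1104, 0.2795]
tool_rot: [[0.965, 0.184, 0.185], [0.182, -0.983, 0.025], [0.187, 0.01, -0.982]]
ft_force: [1.9, -0.2, -3.1]
grip_width: 0.0507
gripper_force: 64.1
```

```bash
python3 - <<'E'
from go import *
o=env.observe();print(o['position'],o['time_s'])
a=to('above',*setdown(P,u,.19));b=to('down',*setdown(P,u),a)
E
```

```text
[ 0.586 -0.11   0.279] 20.35
above rot [ -3.1 -10.6  38.5] shift [0.27 4.14 2.28] ik [-25.  27.  55.   0.  98.  93.] True
down rot [0. 0. 0.] shift [ 0.  0. 19.] ik [-25.  35.  74.   0.  71.  93.] True
```

>>> move_arm([
  [-0.6,-2.1,7.7,0.1,1,0.5,-1],
  [-1.2,-4.2,15.4,0.1,2,1,-1],
  [-1.9,-6.4,23.1,0.2,3,1.5,-1],
  [-2.5,-8.5,30.8,0.3,4.1,2.3,-1],
  [-3.1,-10.6,38.5,0.3,4.1,2.3,-1],
])

```text
time_s: 20.85
position: [0.6003, -0.1486, 0.2563]
tool_rot: [[0.88, -0.474, -0.004], [-0.474, -0.88, 0.0], [-0.004, 0.002, -1.0]]
ft_force: [-0.6, -0.2, -3.7]
grip_width: 0.0508
gripper_force: 64.5
```

>>> move_arm([
  [0,0,0,0,0,3,-1],
  [0,0,0,0,0,7,-1],
  [0,0,0,0,0,11,-1],
  [0,0,0,0,0,15,-1],
  [0,0,0,0,0,17.5,-1],
])

```text
time_s: 21.35
position: [0.5987, -0.1469, 0.0798]
tool_rot: [[0.883, -0.468, -0.004], [-0.468, -0.884, 0.001], [-0.004, 0.001, -1.0]]
ft_force: [-0.3, -0.7, -3.5]
grip_width: 0.0509
gripper_force: 64.8
```

```bash
python3 - <<'E'
from go import *
o=env.observe();print(o['position'],o['tool_rot'],o['ft_force'],o['time_s'])
b=to('down',*setdown(P,u))
E
```

```text
[ 0.599 -0.147  0.08 ] [[ 0.883 -0.468 -0.004]
 [-0.468 -0.884  0.001]
 [-0.004  0.001 -1.   ]] [-0.326 -0.719 -3.513] 21.35
down rot [0.1 0.2 0.1] shift [0.27 0.21 1.18] ik [-25.  35.  74.   0.  71.  93.] True
```

Lowering gently to contact.

>>> move_arm([
  [0,0.2,0,0,0,0.5,-1],
  [0,0.2,0,0,0,0.9,-1],
  [0,0.2,0,0,0,1.1,-1],
  [0,0.2,0,0,0,1.2,-1],
])

```text
time_s: 21.75
position: [0.6007, -0.1481, 0.0721]
tool_rot: [[0.883, -0.469, 0.003], [-0.469, -0.883, -0.002], [0.004, 0.0, -1.0]]
ft_force: [0.1, -0.7, -3.3]
grip_width: 0.0504
gripper_force: 64.7
```

>>> move_arm([
  [0,0,0,0,0,0.1,-1],
  [0,0,0,0,0,0.1,-1],
])

```text
time_s: 21.95
position: [0.6003, -0.148, 0.0703]
tool_rot: [[0.883, -0.469, 0.002], [-0.469, -0.883, -0.001], [0.002, 0.0, -1.0]]
ft_force: [-0.2, -0.8, -3.4]
grip_width: 0.0508
gripper_force: 64.7
```

>>> move_arm([
  [0,0,0,0,0,0.1,-1],
  [0,0,0,0,0,0.2,-1],
  [0,0,0,0,0,0.2,-1],
])

```text
time_s: 22.25
position: [0.6003, -0.148, 0.0679]
tool_rot: [[0.883, -0.469, 0.001], [-0.469, -0.883, -0.001], [0.001, 0.0, -1.0]]
ft_force: [-0.1, -0.3, -1.7]
grip_width: 0.0511
gripper_force: 65.0
```

>>> move_arm([
  [0,0,0,0,0,0.1,-1],
  [0,0,0,0,0,0.15,-1],
  [0,0,0,0,0,0.15,-1],
])

```text
time_s: 22.55
position: [0.6006, -0.1482, 0.0679]
tool_rot: [[0.883, -0.469, 0.003], [-0.469, -0.883, -0.002], [0.003, 0.0, -1.0]]
ft_force: [-2.8, 1.8, 8.2]
grip_width: 0.0508
gripper_force: 65.4
```

It is on the bench. I'll release and lift.

>>> move_arm([
  [0,0,0,0,0,-0.1,-1],
  [0,0,0,0,0,-0.1,1],
  [0,0,0,0,0,-0.1,1],
  [0,0,0,0,0,-0.1,1],
  [0,0,0,0,0,-2,1],
])

```text
time_s: 23.05
position: [0.5989, -0.1474, 0.0841]
tool_rot: [[0.883, -0.469, -0.004], [-0.469, -0.883, 0.001], [-0.004, 0.001, -1.0]]
ft_force: [0.4, 0.1, 0.5]
grip_width: 0.0855
gripper_force: 0.0
```

>>> move_arm([
  [0,0,0,0,0,-4,1],
  [0,0,0,0,0,-8,1],
  [0,0,0,0,0,-12,1],
  [0,0,0,-1,0,-15,1],
])

```text
time_s: 23.45
position: [0.5917, -0.1435, 0.2386]
tool_rot: [[0.883, -0.469, 0.003], [-0.469, -0.883, -0.002], [0.004, 0.0, -1.0]]
ft_force: [-0.2, -0.3, 0.1]
grip_width: 0.0853
gripper_force: 0.0
```

```bash
python3 - <<'E'
from go import *
p=shot('wrist');o=env.observe();print(o['position'],o['time_s'])
h=cv2.cvtColor(p['color'],cv2.COLOR_RGB2HSV);m=cv2.inRange(h,(5,150,150),(20,255,255))
n,l,st,ce=cv2.connectedComponentsWithStats(m)
for i in range(1,n):
    if st[i,4]>300: print(st[i],ce[i],atz(p,ce[i],.146))
P=[.6006,-.1482]
d=to('back',*grasp(P,u,B,.10));e=to('g',*grasp(P,u,B),d)
E
```

```text
[ 0.592 -0.143  0.244] 23.5
[ 249  161   62   62 2390] [279.251 190.894] [ 0.599 -0.148  0.146]
back rot [-0.  34.4  0. ] shift [-1.49  0.03  8.91] ik [-23.  16. 100.  -6.  28.  99.] True
g rot [0. 0. 0.] shift [-0. -0. 10.] ik [-24.  28.  98.  -7.  19. 100.] True
```

>>> move_arm([
  [0,7,0,-1,0,0,1],
  [0,14,0,-1.5,0,1.5,1],
  [0,21,0,-1.5,0,4,1],
  [0,28,0,-1.5,0,6.5,1],
  [0,34.4,0,-1.5,0,8.9,1],
])

```text
time_s: 24.0
position: [0.5784, -0.1371, 0.1545]
tool_rot: [[0.745, -0.471, 0.472], [-0.396, -0.882, -0.254], [0.536, 0.002, -0.844]]
ft_force: [1.6, -0.4, -0.2]
grip_width: 0.0853
gripper_force: 0.0
```

>>> move_arm([
  [0,0,0,0,0,0,1],
  [0,0,0,0,0,1,1],
])

```text
time_s: 24.2
position: [0.5844, -0.1404, 0.1476]
tool_rot: [[0.748, -0.471, 0.468], [-0.398, -0.882, -0.252], [0.532, 0.002, -0.847]]
ft_force: [0.2, -0.9, 0.9]
grip_width: 0.0855
gripper_force: 0.0
```

```bash
python3 - <<'E'
from go import *
P=[.6006,-.1482]
o=env.observe();print(o['position'],o['q'],o['time_s'],o['ft_force'])
e=to('g',*grasp(P,u,B))
p=shot('wrist');h=cv2.cvtColor(p['color'],cv2.COLOR_RGB2HSV);m=cv2.inRange(h,(5,150,150),(20,255,255))
n,l,st,ce=cv2.connectedComponentsWithStats(m)
for i in range(1,n):
    if st[i,4]>300: print(st[i],ce[i],atz(p,ce[i],.146))
E
```

```text
[ 0.584 -0.14   0.148] [-23.509  17.92   97.818  -4.804  32.324  97.892] 24.2 [ 0.201 -0.881  0.864]
g rot [ 0.2  2.9 -0. ] shift [ 0.34 -0.1   9.09] ik [-24.  28.  98.  -7.  19. 100.] True
[  0  11  15  44 325] [ 4.695 37.717] [ 0.803 -0.039  0.146]
[ 235  171   87   87 4771] [278.23  214.178] [ 0.6   -0.148  0.146]
```

>>> move_arm([
  [0,1,0,0.1,0,2,1],
  [0,2,0,0.2,0,4,1],
  [0,2.9,0,0.3,-0.1,6,1],
  [0,2.9,0,0.3,-0.1,7,1],
])

```text
time_s: 24.65
position: [0.6208, -0.1593, 0.088]
tool_rot: [[0.723, -0.472, 0.505], [-0.385, -0.882, -0.273], [0.574, 0.003, -0.819]]
ft_force: [-0.2, 0.2, 0.4]
grip_width: 0.085
gripper_force: 0.0
```

>>> move_arm([
  [0,0,0,0,0,0.5,1],
  [0,0,0,0,0,1,1],
  [0,0,0,0,0,1,1],
])

```text
time_s: 24.95
position: [0.6245, -0.1611, 0.0805]
tool_rot: [[0.723, -0.472, 0.505], [-0.385, -0.882, -0.273], [0.574, 0.003, -0.819]]
ft_force: [0.4, 1.0, 0.8]
grip_width: 0.0853
gripper_force: 0.0
```

```bash
python3 - <<'E'
from go import *
P=[.6006,-.1482]
o=env.observe();print(o['position'],o['q'],o['time_s'],o['ft_force'])
e=to('g',*grasp(P,u,B))
p=shot('wrist');h=cv2.cvtColor(p['color'],cv2.COLOR_RGB2HSV);m=cv2.inRange(h,(5,150,150),(20,255,255))
n,l,st,ce=cv2.connectedComponentsWithStats(m)
for i in range(1,n):
    if st[i,4]>300: print(st[i],ce[i],atz(p,ce[i],.146))
E
```

```text
[ 0.625 -0.161  0.081] [-23.75   26.971  98.667  -7.879  19.583 100.936] 24.95 [0.392 0.959 0.776]
g rot [ 0.2 -0.  -0. ] shift [ 0.04 -0.02  1.01] ik [-24.  28.  98.  -7.  19. 100.] True
[  207   206   146   149 13751] [279.796 281.205] [ 0.598 -0.147  0.146]
```

>>> move_arm([
  [0,0,0,0,0,0.5,1],
  [0,0,0,0,0,0.9,1],
])

```text
time_s: 25.2
position: [0.6288, -0.1633, 0.0731]
tool_rot: [[0.723, -0.471, 0.506], [-0.385, -0.882, -0.272], [0.574, 0.002, -0.819]]
ft_force: [0.1, 0.4, 0.2]
grip_width: 0.0855
gripper_force: 0.0
```

>>> move_arm([
  [0,0,0,0,0,0,-0.2],
  [0,0,0,0,0,0,-1],
  [0,0,0,0,0,0,-1],
  [0,0,0,0,0,0,-1],
], squeeze=60)

```text
time_s: 25.6
position: [0.6287, -0.1633, 0.0731]
tool_rot: [[0.723, -0.471, 0.506], [-0.385, -0.882, -0.272], [0.574, 0.002, -0.819]]
ft_force: [0.7, 0.1, 0.9]
grip_width: 0.0507
gripper_force: 62.5
```

```bash
python3 - <<'E'
from go import *
o=env.observe();print(o['position'],o['tool_rot'],o['q'],o['time_s'],o['ft_force'],o['grip_width'])
M=Ro.from_matrix(np.array(o['tool_rot']))
F=M.inv().apply(np.array([.6006,-.1482,0])-o['position']);A=M.inv().apply([0,0,1]);print('foot in tool',F,'axis',A)
np.save('grip.npy',np.array([F,A]))
E
```

```text
[ 0.629 -0.163  0.073] [[ 0.723 -0.471  0.506]
 [-0.385 -0.882 -0.272]
 [ 0.574  0.002 -0.819]] [-23.79   27.994  98.424  -8.097  18.787 101.14 ] 25.6 [0.664 0.052 0.935] 0.050723726309718525
foot in tool [-0.068 -0.     0.042] axis [ 0.574  0.002 -0.819]
```

```bash
cat > path.py <<'E'
from k3 import *
F,A=np.load('grip.npy')
# final rotation: tool y = horizontal perpendicular, maps A->axu
yw=np.cross([0,0,-1.],-cx)
al=np.cross(A,[0,1,0]);# tool-frame basis (A, y~, al)
Bt=np.array([A,np.cross(al/np.linalg.norm(al),A),al/np.linalg.norm(al)]).T
ytl=Bt[:,1]; alw=np.cross(axu,yw);Bw=np.array([axu,np.cross(alw,axu),alw]).T
RF=Ro.from_matrix(Bw@Bt.T)
def Tfin(up=0,along=0): return foot+axu*along+np.array([0,0,up])-RF.apply(F)
if __name__=='__main__':
    o=env.observe();R0=Ro.from_matrix(np.array(o['tool_rot']));T0=o['position'];q=o['q']
    R2=R0*Ro.from_euler('y',-35,degrees=True)
    R2=frame(np.array([0,0,-1.]),R2.apply([1,0,0]))
    Rd=frame(np.array([0,0,-1.]),-cx)
    W=[]
    for i in range(1,6): W.append((T0+[0,0,.034*i],R0))
    for i in range(1,6): W.append((T0+[0,0,.17+.004*i],R0*Ro.from_rotvec((R0.inv()*R2).as_rotvec()*i/5)))
    Ta=T0+[0,0,.19];Tb=Tfin(.15,.03);Tb=np.array([Tb[0],Tb[1],Ta[2]])
    h=R2.apply([1,0,0]);h0=np.degrees(np.arctan2(h[1],h[0]));dy=(190.9-h0)%360
    N=30
    for i in range(1,N+1):
        s=min(1,i/15); W.append((Ta+(Tb-Ta)*s,Ro.from_euler('z',dy*i/N,degrees=True)*R2))
    for i in range(1,6): W.append((Tb+(Tfin(.12,.03)-Tb)*i/5,W[39][1]*Ro.from_rotvec((W[39][1].inv()*RF).as_rotvec()*i/5)))
    b=(T0,R0)
    for c in range(0,len(W),5):
        rows=[]
        for T,R in W[c:c+5]: rows.append([round(float(v),1) for v in (b[1].inv()*R).as_rotvec(degrees=True)]+[round(float(v),1) for v in b[1].inv().apply(T-b[0])*100]+[-1])
        q,e=ik(*W[c+4],q);b=W[c+4]
        print(rows,'\n   T',b[0],'q',np.round(q),e<1e-5,'foot z',(b[0]+b[1].apply(F))[2])
E
python3 path.py
```

```text
[[0.0, 0.0, 0.0, 2.0, 0.0, -2.8, -1], [0.0, 0.0, 0.0, 3.9, 0.0, -5.6, -1], [0.0, 0.0, 0.0, 5.9, 0.0, -8.3, -1], [0.0, 0.0, 0.0, 7.8, 0.0, -11.1, -1], [0.0, 0.0, 0.0, 9.8, 0.0, -13.9, -1]] 
   T [ 0.629 -0.163  0.243] q [-24.  16.  84.  -4.  45.  96.] True foot z 0.16999999999999998
[[0.0, -7.0, 0.0, 0.2, 0.0, -0.3, -1], [0.1, -14.0, 0.0, 0.5, 0.0, -0.7, -1], [0.1, -21.0, 0.0, 0.7, 0.0, -1.0, -1], [0.1, -28.0, 0.0, 0.9, 0.0, -1.3, -1], [0.1, -35.1, 0.0, 1.1, 0.0, -1.6, -1]] 
   T [ 0.629 -0.163  0.263] q [-25.  31.  48.   0. 101.  93.] True foot z 0.22159715548018138
[[0.0, -0.0, -7.3, -2.3, -2.5, -0.0, -1], [0.0, -0.0, -14.6, -4.6, -4.9, -0.0, -1], [0.0, -0.0, -21.9, -6.9, -7.4, -0.0, -1], [0.0, 0.0, -29.2, -9.2, -9.9, -0.0, -1], [0.0, 0.0, -36.5, -11.5, -12.3, -0.0, -1]] 
   T [ 0.586 -0.001  0.263] q [-12.  24.  61.   0.  96.  70.] True foot z 0.22159715548018138
[[0.0, 0.0, -7.3, -0.4, -3.3, 0.0, -1], [0.0, 0.0, -14.6, -0.8, -6.7, 0.0, -1], [0.0, 0.0, -21.9, -1.1, -10.0, 0.0, -1], [0.0, 0.0, -29.2, -1.5, -13.4, 0.0, -1], [0.0, 0.0, -36.5, -1.9, -16.7, 0.0, -1]] 
   T [0.543 0.162 
[... 767 characters left out ...]
 0.0, -1], [0.0, 0.0, -36.5, 0.0, 0.0, 0.0, -1]] 
   T [0.5   0.325 0.263] q [ 22.  25.  59.  -0.  97. -43.] True foot z 0.22159715548018138
[[0.0, 0.0, -7.3, 0.0, 0.0, 0.0, -1], [0.0, 0.0, -14.6, 0.0, 0.0, 0.0, -1], [0.0, 0.0, -21.9, 0.0, 0.0, 0.0, -1], [0.0, 0.0, -29.2, 0.0, 0.0, 0.0, -1], [0.0, 0.0, -36.5, 0.0, 0.0, 0.0, -1]] 
   T [0.5   0.325 0.263] q [ 22.  25.  59.  -0.  97. -79.] True foot z 0.22159715548018138
[[-0.0, -5.0, -0.0, 0.0, 0.0, 1.3, -1], [-0.0, -10.0, -0.0, 0.0, 0.0, 2.7, -1], [-0.1, -15.0, -0.1, 0.0, 0.0, 4.0, -1], [-0.1, -20.0, -0.1, 0.0, 0.0, 5.4, -1], [-0.1, -24.9, -0.1, 0.0, 0.0, 6.7, -1]] 
   T [0.5   0.325 0.196] q [ 24.  16.  87.  -7.  52. -73.] True foot z 0.187
```

>>> move_arm([
  [0,0,0,1,0,-1.4,-1],
  [0,0,0,3,0,-4.2,-1],
  [0,0,0,5.3,0,-7.5,-1],
  [0,0,0,7.6,0,-10.8,-1],
  [0,0,0,9.8,0,-13.9,-1],
])

```text
time_s: 26.1
position: [0.6284, -0.1627, 0.2439]
tool_rot: [[0.724, -0.471, 0.504], [-0.385, -0.882, -0.271], [0.572, 0.003, -0.82]]
ft_force: [0.4, -0.3, -3.9]
grip_width: 0.0507
gripper_force: 63.1
```

>>> move_arm([
  [0,-7,0,0.2,0,-0.3,-1],
  [0,-14,0,0.5,0,-0.7,-1],
  [0,-21,0,0.7,0,-1,-1],
  [0,-28,0,0.9,0,-1.3,-1],
  [0,-35,0,1.1,0,-1.6,-1],
])

```text
time_s: 26.6
position: [0.6287, -0.1627, 0.2626]
tool_rot: [[0.882, -0.471, -0.006], [-0.471, -0.882, 0.0], [-0.005, 0.002, -1.0]]
ft_force: [0.1, 0.1, -3.2]
grip_width: 0.051
gripper_force: 63.3
```

>>> move_arm([
  [0,0,-7.3,-2.3,-2.5,0,-1],
  [0,0,-14.6,-4.6,-4.9,0,-1],
  [0,0,-21.9,-6.9,-7.4,0,-1],
  [0,0,-29.2,-9.2,-9.9,0,-1],
  [0,0,-36.5,-11.5,-12.3,0,-1],
])

```text
time_s: 27.1
position: [0.5848, 0.0011, 0.2612]
tool_rot: [[0.989, 0.151, -0.002], [0.151, -0.989, -0.002], [-0.003, 0.002, -1.0]]
ft_force: [1.0, 0.9, -3.1]
grip_width: 0.0507
gripper_force: 63.4
```

>>> move_arm([
  [0,0,-7.3,-0.4,-3.3,0,-1],
  [0,0,-14.6,-0.8,-6.7,0,-1],
  [0,0,-21.9,-1.1,-10,0,-1],
  [0,0,-29.2,-1.5,-13.4,0,-1],
  [0,0,-36.5,-1.9,-16.7,0,-1],
])

```text
time_s: 27.6
position: [0.5416, 0.1635, 0.261]
tool_rot: [[0.705, 0.709, -0.002], [0.709, -0.705, -0.002], [-0.003, -0.0, -1.0]]
ft_force: [0.5, -0.4, -2.7]
grip_width: 0.0512
gripper_force: 63.4
```

>>> move_arm([
  [0,0,-7.3,1.7,-2.9,0,-1],
  [0,0,-14.6,3.4,-5.8,0,-1],
  [0,0,-21.9,5.1,-8.7,0,-1],
  [0,0,-29.2,6.7,-11.6,0,-1],
  [0,0,-36.5,8.4,-14.6,0,-1],
])

```text
time_s: 28.1
position: [0.4982, 0.326, 0.2606]
tool_rot: [[0.145, 0.989, -0.002], [0.989, -0.145, -0.003], [-0.003, -0.002, -1.0]]
ft_force: [0.3, 0.7, -2.8]
grip_width: 0.0507
gripper_force: 63.3
```

>>> move_arm([
  [0,0,-7.3,0,0,0,-1],
  [0,0,-14.6,0,0,0,-1],
  [0,0,-21.9,0,0,0,-1],
  [0,0,-29.2,0,0,0,-1],
  [0,0,-36.5,0,0,0,-1],
])

```text
time_s: 28.6
position: [0.4986, 0.3248, 0.2604]
tool_rot: [[-0.472, 0.881, -0.003], [0.881, 0.472, -0.003], [-0.001, -0.004, -1.0]]
ft_force: [-0.4, 0.8, -3.2]
grip_width: 0.0508
gripper_force: 63.3
```

>>> move_arm([
  [0,0,-7.3,0,0,0,-1],
  [0,0,-14.6,0,0,0,-1],
  [0,0,-21.9,0,0,0,-1],
  [0,0,-29.2,0,0,0,-1],
  [0,0,-36.5,0,0,0,-1],
])

```text
time_s: 29.1
position: [0.4986, 0.3248, 0.2604]
tool_rot: [[-0.904, 0.428, -0.003], [0.428, 0.904, -0.003], [0.001, -0.004, -1.0]]
ft_force: [-0.4, 0.3, -3.5]
grip_width: 0.051
gripper_force: 63.2
```

>>> move_arm([
  [0,0,-7.3,0,0,0,-1],
  [0,0,-14.6,0,0,0,-1],
  [0,0,-21.9,0,0,0,-1],
  [0,0,-29.2,0,0,0,-1],
  [0,0,-36.5,0,0,0,-1],
])

```text
time_s: 29.6
position: [0.4985, 0.3247, 0.2604]
tool_rot: [[-0.981, -0.194, -0.003], [-0.194, 0.981, -0.003], [0.004, -0.002, -1.0]]
ft_force: [0.2, -0.1, -3.2]
grip_width: 0.0507
gripper_force: 63.2
```

>>> move_arm([
  [0,-5,0,0,0,0,-1],
  [0,-10,0,0,0,0.5,-1],
  [0,-15,0,0,0,1,-1],
  [0,-20,0,0,0,2,-1],
  [0,-25,0,0,0,3,-1],
])

```text
time_s: 30.1
position: [0.4982, 0.3246, 0.2305]
tool_rot: [[-0.89, -0.189, 0.416], [-0.172, 0.982, 0.078], [-0.423, -0.002, -0.906]]
ft_force: [0.8, 0.2, -3.3]
grip_width: 0.0506
gripper_force: 63.5
```

```bash
cat > chk.py <<'E'
from path import *
o=env.observe();T=o['position'];M=Ro.from_matrix(np.array(o['tool_rot']));print(T,np.round(o['q'],1),o['grip_width'],o['ft_force'],o['time_s'])
ob={}
for n in('scene','side'):
    p=shot(n)
    for k,l in(('filter',0),('filter_top',.15)):
        X=T+M.apply(F+A*l);e=proj(p,X)
        for r in [r for r in env.tip_of(k,p) if np.linalg.norm(r['pixel']-e)<40][:1]: print(n,k,np.round(r['pixel'],1),round(r['conf'],2),'exp',e);ob.setdefault(k,[]).append((p,r['pixel']))
for k in ob:
    if len(ob[k])>1: print(k,'tri',tri(ob[k]),'model',T+M.apply(F+A*(0 if k=='filter' else .15)))
for up,al in((.05,.015),(0.01,.015),(0,0)):
    print(up,al,'rot',np.round((M.inv()*RF).as_rotvec(degrees=True),1),'shift',np.round(M.inv().apply(Tfin(up,al)-T)*100,2),'world mm',np.round((Tfin(up,al)-T)*1000,1))
E
python3 chk.py
```

```text
[0.498 0.325 0.231] [ 24.6  14.7  83.8  -7.   57.4 -73.8] 0.05062234386728462 [ 0.764  0.166 -3.275] 30.1
scene filter [371.3 297.5] 0.74 exp [373.104 296.118]
scene filter_top [413.4 230.8] 0.92 exp [413.366 230.873]
side filter [281.5  89.5] 0.65 exp [284.084  90.29 ]
side filter_top [237.3  71.5] 0.69 exp [239.064  74.375]
filter tri [0.574 0.34  0.221] model [0.576 0.339 0.222]
filter_top tri [0.447 0.318 0.301] model [0.448 0.315 0.297]
0.05 0.015 rot [-0.2  0.1 -0. ] shift [ 3.44  0.   10.77] world mm [  14.2    2.5 -112.1]
0.01 0.015 rot [-0.2  0.1 -0. ] shift [ 5.13  0.01 14.39] world mm [  14.2    2.5 -152.1]
0 0 rot [-0.2  0.1 -0. ] shift [ 4.69  0.02 16.53] world mm [  26.9    5.  -169.6]
```

The filter pose matches the model within about 4 mm. I'll lower it to the cradle.

>>> move_arm([
  [0,0,0,0.7,0,2,-1],
  [0,0,0,1.5,0,4.8,-1],
  [0,0,0,2.3,0,7.5,-1],
  [0,0,0,3,0,9.5,-1],
  [0,0,0,3.4,0,10.8,-1],
])

```text
time_s: 30.9
position: [0.5142, 0.3272, 0.1175]
tool_rot: [[-0.892, -0.188, 0.412], [-0.172, 0.982, 0.076], [-0.419, -0.003, -0.908]]
ft_force: [0.7, 0.0, -3.2]
grip_width: 0.0507
gripper_force: 63.5
```

>>> move_arm([
  [0,0,0,0.5,0,1.1,-1],
  [0,0,0,1,0,2.1,-1],
  [0,0,0,1.5,0,3.1,-1],
  [0,0,0,1.5,0,3.1,-1],
])

```text
time_s: 31.3
position: [0.5126, 0.3268, 0.083]
tool_rot: [[-0.892, -0.188, 0.412], [-0.172, 0.982, 0.076], [-0.419, -0.003, -0.908]]
ft_force: [0.1, 0.7, -3.6]
grip_width: 0.0512
gripper_force: 63.5
```

```bash
python3 chk.py
```

```text
[0.513 0.327 0.083] [ 24.1  25.5  94.8  -9.7  36.  -70.1] 0.05116392743745081 [ 0.094  0.689 -3.56 ] 31.3
scene filter [358.1 350.6] 0.65 exp [359.71  345.951]
scene filter_top [399.3 289.5] 0.74 exp [396.826 285.079]
side filter [289.3 129.3] 0.59 exp [288.711 132.286]
side filter_top [248.1 118.5] 0.75 exp [247.255 119.647]
filter tri [0.598 0.349 0.077] model [0.59  0.342 0.074]
filter_top tri [0.466 0.328 0.147] model [0.463 0.318 0.149]
0.05 0.015 rot [-0.3 -0.2 -0. ] shift [-1.47  0.02 -3.22] world mm [-0.2  0.3 35.4]
0.01 0.015 rot [-0.3 -0.2 -0. ] shift [0.2  0.03 0.41] world mm [-0.2  0.3 -4.6]
0 0 rot [-0.3 -0.2 -0. ] shift [-0.24  0.04  2.55] world mm [ 12.6   2.7 -22.1]
```

>>> move_arm([
  [0,0,0,0.2,0,0.4,-1],
  [0,0,0,0.35,0,0.75,-1],
  [0,0,0,0.45,0,1,-1],
  [0,0,0,0.45,0,1,-1],
])

```text
time_s: 32.0
position: [0.5128, 0.327, 0.073]
tool_rot: [[-0.891, -0.189, 0.413], [-0.172, 0.982, 0.077], [-0.42, -0.002, -0.907]]
ft_force: [-0.1, -0.2, -2.2]
grip_width: 0.0511
gripper_force: 63.5
```

>>> move_arm([
  [0,0,0,0.04,0,0.1,-1],
  [0,0,0,0.08,0,0.18,-1],
  [0,0,0,0.08,0,0.18,-1],
])

```text
time_s: 32.3
position: [0.5131, 0.3272, 0.0715]
tool_rot: [[-0.89, -0.189, 0.414], [-0.172, 0.982, 0.078], [-0.421, -0.002, -0.907]]
ft_force: [0.3, 0.2, -3.1]
grip_width: 0.0509
gripper_force: 63.5
```

>>> move_arm([
  [0,0,0,0.04,0,0.09,-1],
  [0,0,0,0.08,0,0.18,-1],
  [0,0,0,0.08,0,0.18,-1],
])

```text
time_s: 32.6
position: [0.5133, 0.3273, 0.0698]
tool_rot: [[-0.89, -0.189, 0.415], [-0.172, 0.982, 0.078], [-0.422, -0.002, -0.907]]
ft_force: [0.2, 0.9, -3.2]
grip_width: 0.0507
gripper_force: 63.4
```

>>> move_arm([
  [0,0,0,0.04,0,0.09,-1],
  [0,0,0,0.06,0,0.14,-1],
  [0,0,0,0.06,0,0.14,-1],
])

```text
time_s: 32.9
position: [0.5137, 0.3276, 0.0687]
tool_rot: [[-0.89, -0.189, 0.416], [-0.172, 0.982, 0.079], [-0.423, -0.002, -0.906]]
ft_force: [0.0, 2.9, 0.2]
grip_width: 0.0508
gripper_force: 63.4
```

>>> move_arm([
  [0,0,0,0,0.1,0,-1],
  [0,0,0,-0.2,0.1,0.29,-1],
  [0,0,0,-0.4,0.1,0.57,-1],
  [0,0,0,-0.57,0.1,0.82,-1],
  [0,0,0,-0.57,0.1,0.82,-1],
])

```text
time_s: 33.4
position: [0.522, 0.33, 0.0629]
tool_rot: [[-0.89, -0.189, 0.415], [-0.172, 0.982, 0.078], [-0.422, -0.002, -0.907]]
ft_force: [2.7, 4.1, -1.5]
grip_width: 0.0507
gripper_force: 63.4
```

>>> move_arm([
  [0,0,0,-0.09,0,0.12,-1],
  [0,0,0,-0.17,0,0.25,-1],
  [0,0,0,-0.17,0,0.25,-1],
])

```text
time_s: 33.7
position: [0.5242, 0.3304, 0.0616]
tool_rot: [[-0.89, -0.189, 0.415], [-0.172, 0.982, 0.078], [-0.422, -0.002, -0.907]]
ft_force: [0.5, 4.5, -0.1]
grip_width: 0.0509
gripper_force: 63.6
```

>>> move_arm([
  [0,0,0,-0.09,0.05,0.12,-1],
  [0,0,0,-0.17,0.1,0.25,-1],
  [0,0,0,-0.17,0.1,0.25,-1],
])

```text
time_s: 34.0
position: [0.5244, 0.3308, 0.0607]
tool_rot: [[-0.891, -0.189, 0.412], [-0.173, 0.982, 0.076], [-0.419, -0.004, -0.908]]
ft_force: [-18.8, -5.8, 18.2]
grip_width: 0.0509
gripper_force: 66.3
```

>>> move_arm([
  [0,0,0,-0.09,0.05,0.12,-1],
  [0,0,0,-0.12,0.05,0.17,-1],
  [0,0,0,-0.12,0.05,0.17,-1],
])

```text
time_s: 34.3
position: [0.5242, 0.3309, 0.0604]
tool_rot: [[-0.892, -0.188, 0.41], [-0.173, 0.982, 0.074], [-0.417, -0.004, -0.909]]
ft_force: [-34.8, -13.2, 35.5]
grip_width: 0.0506
gripper_force: 68.4
```

```bash
python3 chk.py
```

```text
[0.524 0.331 0.06 ] [ 24.1  28.3  94.3 -10.3  33.8 -69.5] 0.05061360030938916 [-34.798 -13.166  35.488] 34.3
scene filter [353.7 358.9] 0.58 exp [356.047 356.552]
scene filter_top [392.6 299.7] 0.9 exp [393.034 295.839]
side filter [289.9 138.4] 0.88 exp [292.124 137.278]
side filter_top [252.7 120.4] 0.84 exp [251.449 124.965]
filter tri [0.6   0.345 0.044] model [0.602 0.346 0.051]
filter_top tri [0.484 0.331 0.133] model [0.475 0.322 0.127]
0.05 0.015 rot [-0.4 -0.3 -0. ] shift [-1.3  -0.18 -5.78] world mm [-11.8  -3.8  58. ]
0.01 0.015 rot [-0.4 -0.3 -0. ] shift [ 0.37 -0.16 -2.15] world mm [-11.8  -3.8  18. ]
0 0 rot [-0.4 -0.3 -0. ] shift [-0.08 -0.15 -0.02] world mm [ 0.9 -1.3  0.5]
```

It is seated: the foot is at the stop, with about 50 N building along the axis. I'll relax the push, then release.

>>> move_arm([
  [0,0,0,0.1,0,-0.14,-1],
  [0,0,0,0.2,0,-0.28,-1],
  [0,0,0,0.2,0,-0.28,-1],
])

```text
time_s: 34.9
position: [0.5242, 0.3312, 0.0605]
tool_rot: [[-0.891, -0.188, 0.413], [-0.172, 0.982, 0.076], [-0.42, -0.003, -0.908]]
ft_force: [-9.7, -4.0, 9.4]
grip_width: 0.051
gripper_force: 64.5
```

>>> move_arm([
  [0,0,0,0.06,0,-0.08,-1],
  [0,0,0,0.06,0,-0.08,0.1],
  [0,0,0,0.06,0,-0.08,1],
  [0,0,0,0.06,0,-0.08,1],
  [0,0,0,0.06,0,-0.08,1],
])

```text
time_s: 35.4
position: [0.5244, 0.3318, 0.0611]
tool_rot: [[-0.89, -0.189, 0.414], [-0.172, 0.982, 0.078], [-0.421, -0.002, -0.907]]
ft_force: [0.1, -0.3, 0.0]
grip_width: 0.0852
gripper_force: 0.0
```

>>> move_arm([
  [0,0,0,0,0,-1,1],
  [0,0,0,0,0,-4,1],
  [0,0,0,0,0,-8,1],
  [0,0,0,0,0,-12,1],
  [0,0,0,0,0,-16,1],
])

```text
time_s: 35.9
position: [0.4568, 0.3191, 0.2083]
tool_rot: [[-0.89, -0.189, 0.414], [-0.172, 0.982, 0.078], [-0.422, -0.002, -0.907]]
ft_force: [0.4, 0.4, 0.5]
grip_width: 0.0855
gripper_force: 0.0
```

```bash
cat > seat.py <<'E'
from k3 import *
o=env.observe();print(o['position'],np.array(o['tool_rot']),np.round(o['q'],1),o['ft_force'],o['time_s'])
ob={}
for n in('scene','side','wrist'):
    p=shot(n,n+'_seat.png')
    for k,X in(('filter',foot),('filter_top',foot+.15*axu)):
        e=proj(p,X)
        for r in [r for r in env.tip_of(k,p) if np.linalg.norm(r['pixel']-e)<45][:1]: print(n,k,np.round(r['pixel'],1),round(r['conf'],2),'exp',e);ob.setdefault(k,[]).append((p,r['pixel']))
for k in ob: print(k,tri(ob[k]))
print(foot,foot+.15*axu)
E
python3 seat.py
```

```text
[0.457 0.319 0.208] [[-0.89  -0.189  0.414]
 [-0.172  0.982  0.078]
 [-0.422 -0.002 -0.907]] [ 26.2  12.2  91.   -8.2  52.9 -71.1] [0.412 0.43  0.524] 35.9
scene filter [354.5 359.2] 0.76 exp [355.414 356.213]
scene filter_top [392.4 296.6] 0.61 exp [392.142 295.391]
side filter [290.9 135.9] 0.69 exp [292.482 137.193]
side filter_top [251.3 124.5] 0.58 exp [251.752 125.239]
wrist filter [278.1 231.4] 0.74 exp [277.581 231.599]
wrist filter_top [279.3 183.1] 0.67 exp [276.474 182.164]
filter [0.604 0.347 0.051]
filter_top [0.476 0.322 0.127]
[0.603 0.344 0.052] [0.475 0.32  0.127]
```

The filter is seated on target at both ends. Next is the lever: plan the approach to the knob.

```bash
cat > lv.py <<'E'
from k3 import *
o=env.observe();R0=Ro.from_matrix(np.array(o['tool_rot']));T0=np.array(o['position']);q=np.array(o['q'])
dn=np.array([0,0,-1.]);hd=lambda a:np.array([np.cos(np.radians(a)),np.sin(np.radians(a)),0])
R1=frame(dn,hd(190.9));R2=frame(dn,hd(213))
Tk=np.array([.4740,-.0436,.16]);Ta=T0+[0,0,.04]
sl=lambda A,B,s:A*Ro.from_rotvec((A.inv()*B).as_rotvec()*s)
W=[(T0+(Ta-T0)*i/4,sl(R0,R1,i/4)) for i in range(1,5)]
W+=[(Ta+(np.array([*Tk[:2],Ta[2]])-Ta)*i/10,sl(R1,R2,i/10)) for i in range(1,11)]
W+=[(Tk,R2)]
b=(T0,R0)
for c in range(0,len(W),5):
    for T,R in W[c:c+5]: print([round(float(v),1) for v in (b[1].inv()*R).as_rotvec(degrees=True)]+[round(float(v),1) for v in b[1].inv().apply(T-b[0])*100])
    b=W[c+4];q,e=ik(*b,q);print('  ',b[0],np.round(q),e<1e-5)
E
python3 lv.py
```

```text
[-0.0, 6.2, -0.0, -0.4, -0.0, -0.9]
[-0.1, 12.4, -0.0, -0.8, -0.0, -1.8]
[-0.1, 18.6, -0.0, -1.3, -0.0, -2.7]
[-0.2, 24.8, -0.0, -1.7, -0.0, -3.6]
[-0.6, 24.8, -2.2, -1.2, -3.6, -3.8]
   [0.46  0.283 0.245] [ 19.  19.  70.  -0.  91. -84.] True
[0.0, 0.0, -2.2, 0.7, -3.6, 0.0]
[0.0, 0.0, -4.4, 1.3, -7.1, 0.0]
[0.0, 0.0, -6.6, 2.0, -10.7, 0.0]
[0.0, 0.0, -8.8, 2.7, -14.3, 0.0]
[0.0, 0.0, -11.1, 3.3, -17.8, 0.0]
   [0.468 0.102 0.245] [  -2.   13.   80.   -0.   88. -116.] True
[0.0, 0.0, -2.2, 1.3, -3.4, 0.0]
[0.0, 0.0, -4.4, 2.7, -6.8, 0.0]
[0.0, 0.0, -6.6, 4.0, -10.1, 0.0]
[0.0, 0.0, -8.8, 5.4, -13.5, 0.0]
[0.0, 0.0, -8.8, 5.4, -13.5, 8.5]
   [ 0.474 -0.044  0.16 ] [ -20.   16.   89.   -0.   75. -143.] True
```

>>> move_arm([
  [0,6.2,0,-0.4,0,-0.9,1],
  [0,12.4,0,-0.8,0,-1.8,1],
  [0,18.6,0,-1.3,0,-2.7,1],
  [0,24.8,0,-1.7,0,-3.6,1],
  [-0.6,24.8,-2.2,-1.2,-3.6,-3.8,1],
])

```text
time_s: 36.85
position: [0.462, 0.2849, 0.2449]
tool_rot: [[-0.973, -0.23, -0.001], [-0.23, 0.973, 0.0], [0.001, 0.001, -1.0]]
ft_force: [0.3, -0.5, -1.0]
grip_width: 0.0854
gripper_force: 0.0
```

>>> move_arm([
  [0,0,-2.2,0.7,-3.6,0,1],
  [0,0,-4.4,1.3,-7.1,0,1],
  [0,0,-6.6,2,-10.7,0,1],
  [0,0,-8.8,2.7,-14.3,0,1],
  [0,0,-11.1,3.3,-17.8,0,1],
])

```text
time_s: 37.35
position: [0.4679, 0.1008, 0.2451]
tool_rot: [[-0.911, -0.412, 0.001], [-0.412, 0.911, 0.0], [-0.001, -0.0, -1.0]]
ft_force: [0.2, -0.0, 0.6]
grip_width: 0.0854
gripper_force: 0.0
```

>>> move_arm([
  [0,0,-2.2,1.3,-3.4,0,1],
  [0,0,-4.4,2.7,-6.8,0,1],
  [0,0,-6.6,4,-10.1,0,1],
  [0,0,-8.8,5.4,-13.5,0,1],
  [0,0,-8.8,5.4,-13.5,4,1],
])

```text
time_s: 37.85
position: [0.4769, -0.0474, 0.208]
tool_rot: [[-0.84, -0.542, 0.01], [-0.542, 0.84, -0.003], [-0.006, -0.008, -1.0]]
ft_force: [0.7, 0.4, -1.1]
grip_width: 0.0856
gripper_force: 0.0
```

```bash
cat > ptr.py <<'E'
from k3 import *
def ptr(p):
    im=p['color'].astype(int);red=(im[:,:,0]>160)&(im[:,:,1]<75)&(im[:,:,2]<85)
    n,l,st,_=cv2.connectedComponentsWithStats(red.astype(np.uint8))
    for i in range(1,n):
        if st[i,4]<60: continue
        v,u=np.nonzero(l==i);R=np.array([atz(p,c,.073)[:2] for c in zip(u,v)]);c=R.mean(0)
        if np.hypot(*(c-AX))>.2: continue
        V=np.linalg.svd(R-c)[2];print('ptr',st[i,4],c,np.hypot(*(c-AX)),np.degrees(np.arctan2(*(c-AX)[::-1]))%360,np.degrees(np.arctan2(V[0][1],V[0][0]))%180)
o=env.observe();print(o['position'],np.array(o['tool_rot'])[:,0],o['grip_width'],o['ft_force'],o['time_s'],'tcp ang',np.degrees(np.arctan2(*(o['position'][:2]-AX)[::-1]))%360)
p=shot('wrist','ptr.png');ptr(p);lever(p)
for r in env.tip_of('lever_knob',p)[:1]: print('knob',r['conf'],atz(p,r['pixel'],.114))
E
python3 ptr.py
```

```text
[ 0.477 -0.047  0.208] [-0.84  -0.542 -0.006] 0.08561143847499458 [ 0.719  0.397 -1.147] 37.85 tcp ang 217.63850705713045
ptr 186 [0.451 0.092] 0.13122555532367589 143.28887101652828 142.0054982637796
lever 740 [ 0.517 -0.013] r 0.04721186493704712 213.9783197958052 215.30030274627265
knob 0.73 [ 0.473 -0.045  0.114]
```

>>> move_arm([
  [0,0,0,0,0,3,1],
  [0,0,0,0,0,6,1],
  [0,0,0,0,0,9,1],
  [0,0,0,0,0,11,1],
  [0,0,0,0,0,11,1],
])

```text
time_s: 38.45
position: [0.4738, -0.042, 0.0945]
tool_rot: [[-0.838, -0.546, -0.002], [-0.546, 0.838, 0.002], [0.001, 0.003, -1.0]]
ft_force: [2.0, 0.8, 0.8]
grip_width: 0.0855
gripper_force: 0.0
```

```bash
python3 ptr.py
```

```text
[ 0.474 -0.042  0.094] [-0.838 -0.546  0.001] 0.08554216315667326 [1.982 0.795 0.816] 38.45 tcp ang 214.06004460155398
ptr 494 [0.449 0.098] 0.1364737326597793 141.84097385818393 136.27304985251948
lever 1420 [ 0.525 -0.008] r 0.03780967282340074 215.04559763699814 215.55081198390235
lever 160 [ 0.537 -0.05 ] r 0.06608150249733627 253.35098091400005 178.26025385300244
knob 0.75 [ 0.474 -0.044  0.114]
```

>>> move_arm([
  [0,0,0,0,0,1,1],
  [0,0,0,0,0,2,0],
  [0,0,0,0,0,2,-1],
  [0,0,0,0,0,2,-1],
  [0,0,0,0,0,2,-1],
], squeeze=25)

```text
time_s: 39.05
position: [0.4748, -0.043, 0.0761]
tool_rot: [[-0.838, -0.545, 0.003], [-0.545, 0.838, 0.0], [-0.002, -0.001, -1.0]]
ft_force: [0.1, -0.1, 0.1]
grip_width: 0.0285
gripper_force: 0.0
```

>>> move_arm([
  [0,0,0,0,0,0,-1],
  [0,0,0,0,0,0,-1],
  [0,0,0,0,0,0,-1],
])

```text
time_s: 39.35
position: [0.4748, -0.043, 0.0762]
tool_rot: [[-0.838, -0.545, 0.003], [-0.545, 0.838, -0.0], [-0.002, -0.002, -1.0]]
ft_force: [0.0, -0.6, 4.4]
grip_width: 0.0231
gripper_force: 26.0
```

>>> move_arm([
  [0,0,8,-0.1,1.39,0,-1],
  [0,0,16,-0.39,2.76,0,-1],
  [0,0,24,-0.86,4.07,0,-1],
  [0,0,32,-1.52,5.3,0,-1],
  [0,0,40,-2.34,6.43,0,-1],
])

```text
time_s: 39.85
position: [0.457, 0.0237, 0.076]
tool_rot: [[-0.992, 0.127, -0.002], [0.127, 0.992, -0.001], [0.002, -0.001, -1.0]]
ft_force: [-8.3, -5.5, 10.1]
grip_width: 0.0231
gripper_force: 26.7
```

>>> move_arm([
  [0,0,8,-0.1,1.39,0,-1],
  [0,0,16,-0.39,2.76,0,-1],
  [0,0,24,-0.86,4.07,0,-1],
  [0,0,28,-1.17,4.69,0,-1],
  [0,0,28,-1.17,4.69,0,-1],
])

```text
time_s: 40.35
position: [0.4752, 0.0703, 0.076]
tool_rot: [[-0.819, 0.574, -0.001], [0.574, 0.819, 0.002], [0.002, 0.001, -1.0]]
ft_force: [-7.5, 3.8, 9.6]
grip_width: 0.023
gripper_force: 26.6
```

```bash
python3 ptr.py
```

```text
[0.475 0.07  0.076] [-0.819  0.574  0.002] 0.023033671290128746 [-7.514  3.78   9.644] 40.35 tcp ang 144.85588668205946
ptr 1068 [0.452 0.094] 0.13159147608872274 142.26821138592666 142.03067389993447
lever 1227 [0.522 0.037] r 0.04102266825056948 144.83046469278173 144.47110444528306
knob 0.97 [0.475 0.071 0.114]
```

>>> move_arm([
  [0,0,1.2,0,0.2,0,-1],
  [0,0,2.5,-0.01,0.44,0,-1],
  [0,0,2.5,-0.01,0.44,0,-1],
  [0,0,2.5,-0.01,0.44,0,-1],
])

```text
time_s: 40.85
position: [0.4776, 0.0735, 0.076]
tool_rot: [[-0.794, 0.608, -0.001], [0.608, 0.794, 0.002], [0.002, 0.001, -1.0]]
ft_force: [-6.8, 4.5, 9.1]
grip_width: 0.023
gripper_force: 26.5
```

```bash
python3 ptr.py
```

```text
[0.478 0.074 0.076] [-0.794  0.608  0.002] 0.02298000162656225 [-6.795  4.48   9.098] 40.85 tcp ang 142.52677099329543
ptr 1076 [0.452 0.094] 0.13155110025391015 142.28052578208585 142.0397228747739
lever 1232 [0.523 0.038] r 0.04103706945404154 142.53771844390133 141.93768845006593
knob 0.86 [0.476 0.075 0.114]
```

The lever is aligned within about 0.3°. I'll release and lift.

>>> move_arm([
  [0,0,0,-0.08,0,0,-1],
  [0,0,0,-0.08,0,0,0.2],
  [0,0,0,-0.08,0,0,1],
  [0,0,0,-0.08,0,0,1],
  [0,0,0,-0.08,0,0,1],
])

```text
time_s: 41.45
position: [0.4798, 0.0719, 0.0757]
tool_rot: [[-0.794, 0.608, 0.002], [0.608, 0.794, 0.0], [-0.002, 0.001, -1.0]]
ft_force: [-0.2, 0.1, -0.8]
grip_width: 0.0795
gripper_force: 0.0
```

>>> move_arm([
  [0,0,0,0,0,-2,1],
  [0,0,0,0,0,-6,1],
  [0,0,0,0,0,-10,1],
  [0,0,0,0,0,-14,1],
  [0,0,0,0,0,-17,1],
])

```text
time_s: 41.95
position: [0.4795, 0.0718, 0.2484]
tool_rot: [[-0.794, 0.608, 0.005], [0.608, 0.794, -0.0], [-0.004, 0.003, -1.0]]
ft_force: [-0.3, 0.8, 0.4]
grip_width: 0.0854
gripper_force: 0.0
```

>>> move_arm([
  [0,0,0,1,0,0,1],
  [0,0,0,1,0,0,1],
])

```text
time_s: 42.15
position: [0.4707, 0.0785, 0.2457]
tool_rot: [[-0.794, 0.608, 0.002], [0.608, 0.794, 0.0], [-0.002, 0.002, -1.0]]
ft_force: [0.3, -0.1, -1.0]
grip_width: 0.0855
gripper_force: 0.0
```

```bash
python3 ptr.py; python3 seat.py
```

```text
[0.471 0.078 0.246] [-0.794  0.608 -0.002] 0.08548664508021768 [ 0.309 -0.119 -0.973] 42.15 tcp ang 142.69074445263996
ptr 267 [0.451 0.094] 0.13196744051961823 142.31880222088324 142.24731026960055
lever 629 [0.52  0.041] r 0.04563065712482769 142.841612260467 142.40636905349987
knob 0.86 [0.478 0.074 0.114]
[0.471 0.078 0.245] [[-0.794  0.608 -0.   ]
 [ 0.608  0.794  0.   ]
 [ 0.     0.    -1.   ]] [ -4.8  12.5  79.7   0.   87.8 -57.4] [0.456 0.67  0.555] 42.25
scene filter [354.3 357.9] 0.82 exp [355.414 356.213]
scene filter_top [392.5 298.3] 0.69 exp [392.142 295.391]
side filter [290.  135.1] 0.87 exp [292.482 137.193]
side filter_top [250.8 125.2] 0.98 exp [251.752 125.239]
filter [0.602 0.348 0.054]
filter_top [0.475 0.324 0.123]
[0.603 0.344 0.052] [0.475 0.32  0.127]
```

View pics/scene_seat.png

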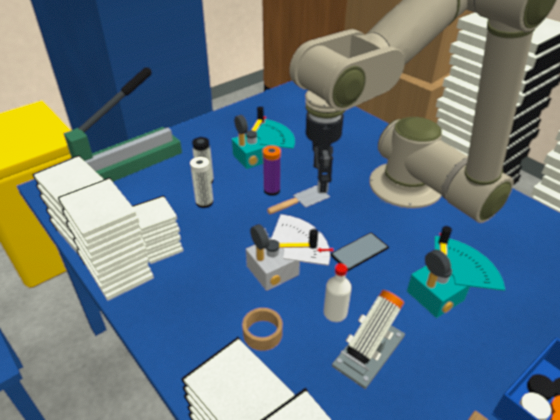

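The scene view shows the filter in the cradle at (375,328), cap raised and foot at the stop. The lever is in line with the red pointer near (318,245), the gripper is clear, and everything else is undisturbed.

```bash
python3 -c "
from rig import env
print(env.close_job())"
```

```text
the job is handed in; nothing more can be done
None
```

The job is handed in: I shut the air, laid the filter in the cradle against the rubber stop, then opened the lever to within about 0.5° of the red pointer. It finished at about 42 s of the 72 s allowed; joint 6 read 165.29° against its 165.26° limit for a moment on the way, and I can't tell whether that counts against it.

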